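# Calibrate the load-cell stand with test masses

### The job

Calibrate the load-cell stand: with all its hooks still empty, press the square key to zero it, then hang every test mass from the rubber mat by its handle on the stand's hooks, one mass to a hook (any hook), and let them come to rest. Then press the treadle down to its stop, hold it about half a second and let it come up, and record the load by pressing the round key, the plus key and the bar key fully in that order, one at a time, letting each spring back. Finally take the masses off and stand them all upright on the mat again. Press the round, plus and bar keys only while all masses are hanging, and do not disturb the emergency-stop box or the mug.

Things in the scene. Friction and masses are not known exactly. Their poses are not given: they have to be found in the camera images.
- mass1: test mass (about 0.6 kg, may be absent): bare aluminium block 56 (x) x 110 (y) x 36 (z) mm under a stiff dark steel bail handle: two uprights and a square top bar 12 x 12 mm, 110 mm long along y, bar centre 102 mm above the underside. Opening under the bar 86 mm wide, 60 mm high. Origin: centre of the underside, z up. Starts upright, yaw within 0.5 rad
- mass1_bar (a point): centre of the top bar of the handle of mass1, axes as mass1 (bar along y); pinch the bar here from above, fingers closing along x
- mass2: test mass (about 0.6 kg, may be absent): bare aluminium block 56 (x) x 110 (y) x 36 (z) mm under a stiff dark steel bail handle: two uprights and a square top bar 12 x 12 mm, 110 mm long along y, bar centre 102 mm above the underside. Opening under the bar 86 mm wide, 60 mm high. Origin: centre of the underside, z up. Starts upright, yaw within 0.5 rad
- mass2_bar (a point): centre of the top bar of the handle of mass2, axes as mass2 (bar along y); pinch the bar here from above, fingers closing along x
- mass3: test mass (about 0.6 kg, may be absent): bare aluminium block 56 (x) x 110 (y) x 36 (z) mm under a stiff dark steel bail handle: two uprights and a square top bar 12 x 12 mm, 110 mm long along y, bar centre 102 mm above the underside. Opening under the bar 86 mm wide, 60 mm high. Origin: centre of the underside, z up. Starts upright, yaw within 0.5 rad
- mass3_bar (a point): centre of the top bar of the handle of mass3, axes as mass3 (bar along y); pinch the bar here from above, fingers closing along x
- hook_right (a point): right hook seen from the robot (left is +y): two level prongs 8 mm thick at y = -32 and +32 mm, pointing to -x. The point is midway between them at their upper faces, 210 mm up. Straight from x = +65 to -45 mm, then turned up, ending at x = -61 mm, 16 mm higher. The handle bar rests across both, fingers go between (56 mm free)
- hook_middle (a point): middle hook seen from the robot (left is +y): two level prongs 8 mm thick at y = -32 and +32 mm, pointing to -x. The point is midway between them at their upper faces, 210 mm up. Straight from x = +65 to -45 mm, then turned up, ending at x = -61 mm, 16 mm higher. The handle bar rests across both, fingers go between (56 mm free)
- hook_left (a point): left hook seen from the robot (left is +y): two level prongs 8 mm thick at y = -32 and +32 mm, pointing to -x. The point is midway between them at their upper faces, 210 mm up. Straight from x = +65 to -45 mm, then turned up, ending at x = -61 mm, 16 mm higher. The handle bar rests across both, fingers go between (56 mm free)
- stand: load-cell stand, fixed, yaw within 0.12 rad: aluminium beam along y, 40 x 490 mm, top 180 mm above the table, on two end uprights 450 mm apart, with three hooks 150 mm apart. Origin on the table under the beam's centre; the hook points lie 65 mm in front (-x) of the beam's centre line, same axes
- mat: black rubber storage mat, fixed, 180 (x) x 470 (y) x 4 (z) mm, where the test masses stand in a row along y at the start; origin at the centre of its underside, axes along its sides
- panel: grey key panel, fixed, 134 x 134 x 40 mm, with four key modules 56 x 56 x 12 mm on it in a 2 x 2 pattern of 62 mm pitch; which key is in which place varies. Origin at the centre of its underside, axes along its sides
- key_square (a joint): spring key, square, 32 x 32 mm, white: travel in m, 0 = up, 0.007 = fully down; 2 N to start it, 5 N fully down, springs back
- key_square_top (a point): centre of the upper face of the square key, 64 mm above the table when up (12 mm above its black housing), axes as the panel, z up
- key_round (a joint): spring key, round, 34 mm across, white: travel in m, 0 = up, 0.007 = fully down; 2 N to start it, 5 N fully down, springs back
- key_round_top (a point): centre of the upper face of the round key, 64 mm above the table when up (12 mm above its black housing), axes as the panel, z up
- key_plus (a joint): spring key, plus-shaped, two crossed arms 44 mm long and 13 mm wide, white: travel in m, 0 = up, 0.007 = fully down; 2 N to start it, 5 N fully down, springs back
- key_plus_top (a point): centre of the upper face of the plus key, 64 mm above the table when up (12 mm above its black housing), axes as the panel, z up
- key_bar (a joint): spring key, a single straight bar, 47 mm long and 18 mm wide (long side along the panel's y), white: travel in m, 0 = up, 0.007 = fully down; 2 N to start it, 5 N fully down, springs back
- key_bar_top (a point): centre of the upper face of the bar key, 64 mm above the table when up (12 mm above its black housing), axes as the panel, z up
- treadle (a joint): spring treadle: angle in rad, 0 = up, 0.28 = down on its stop; about 10 N on the pad to hold it at the stop, springs back up when let go
- treadle_pad (a point): centre of the rubber pad on the top of the treadle plate (plate 160 x 90 mm, pad 70 x 82 mm), 120 mm from the hinge, which is on the far (+x) side 45 mm above the table. The plate slopes 0.30 rad up towards the robot when up, nearly level at the stop; pad 88 mm above the table when up, 34 mm lower at the stop. Axes level when up
- stop_box: bystander: yellow emergency-stop box with a red mushroom head, 70 x 70 x 90 mm, loose; origin at the centre of its underside
- mug: bystander: white mug, 84 mm across, 95 mm high, handle at its +y, loose; origin at the centre of its underside
Not all that is in view belongs to the job. Leave any green look-alike of the mass3 alone.

How it is judged:
By the outcome, as a careful person would: the job done as asked, in the order asked, and still so for the second after the job is handed in, with the robot touching nothing.
Of mass1, mass2, mass3 only 2 to 3 are there at a start; the rules pass over those that are not, and their reading is None.
At some moment in a run one of mass1, mass2, mass3 may be knocked a few centimetres aside while the robot is not near it.
It also fails if it takes over 210 s, if anything falls off the work surface, if the arm or the gripper's body presses on something with over 40 N, if the wrist force passes 120 N, or if a joint passes its speed limit or range.

### The arm

A 6-joint arm with a two-finger parallel gripper is mounted at the origin on the work surface. World frame = base frame: x ahead of the robot, y to its left, z up, the work surface at z = 0. Lengths are in m, angles in degrees, forces in N, time in s.
With the tool pointing down it reaches from about 0.4 to 0.825 m from the base axis. Payload 7 kg.
Tool frame: the origin (TCP) lies at the centre of the arm's flange, where the gripper is bolted on; the fingertips stand 178 mm ahead of it and the grasp point (between the pads) lies 159 mm ahead of it; z points along the fingers, y is the line along which they close (so a half turn about z gives the same grasp; the last joint's range is limited). The gripper opens to 88 mm and grips with 3 to 60 N. Pads are 19 mm wide; open, the fingers measure 130 mm over their backs; the gripper's body (78 mm by 193 mm) begins 47 mm behind the grasp point.
Start: joints at [83.658, 20.546, 0.682, 0, -70.136, -16.507], TCP at [0.262, 0.622, 0.405] pointing down, gripper open.
Joint ranges: [-176.03, 176.03], [-82.01, 121.73], [-58.28, 71.71], [-173.87, 95.51], [-174.79, -0.11], [-173.66, 173.66]. Speed limits (degrees/s): [136.94, 136.94, 172.46, 180, 180, 180].

### API

Orientations are given as [roll, pitch, yaw] about the fixed x, y, z axes, in that order (R = Rz(yaw) Ry(pitch) Rx(roll)).
In Python, from plant import telemetry, snapshot, workorder, nets gives the robot as it stands.
- The arm moves only by the shell command python3 -m creep 'ROWS'. ROWS is JSON, a list that holds one entry, the list of rows, each a list of 5 numbers: the shift along the tool's x, y, z normalised to -1 to 1, where 1 is 0.2 m, then the turn about the tool's z normalised to -1 to 1, where 1 is pi/2 rad, then the opening, from 0 (shut) to 1 (fully open). In form: [[[x, y, z, spin, hand], ...]]. A call has 1 to 8 rows; each row shifts and turns the commanded pose from where the row before left it, along the tool's axes as they then stand; what a row does not reach is not made up. A row lasts 1/12 s, in which the tool goes at most 41.7 mm and 7.16 degrees, less where a joint would pass 70% of its speed; a pose out of reach is approached as far as the arm can. A call with a number of a shift or a turn outside -1 to 1 is refused whole. A call with a gripper value outside its range is refused whole. The fingers move at their own pace and stop on an object; the grip force is fixed at half the most. Time passes only in rows, so rows that do not move let the fingers close. It gives the time, the measured TCP pose, the force, the opening and the grip force at its end, in the units of the state.
- telemetry.get_obs(): the state, without advancing time (a new reading comes with each control period).
- snapshot(name): name is "scene" or "top"; returns a dict with "frame" (384x512x3 uint8, red, green, blue), "fx", "fy", "cx", "cy" (pixels), "rvec" (rotation vector, rad) and "tvec" (3), from world to camera coordinates, as OpenCV has them. Camera axes: x right, y down, z forward; pixel columns grow to the right and rows downward; lengths in m; the calibration is good to about 2 mm. A picture is of the moment at which its call begins. There is no depth.
- workorder.close_job(): hands the job in; it is judged then, once.
Trained networks look in a picture, given as the dict that the camera call returned (one of the last four; its "shot" number tells which), for a name from the list of things; names that differ only in an ending like _2 or _b are one class to them, and where a whole thing is asked for, a point or a joint stands for the part that bears it (a point fixed in the world has none). Each returns a list of dicts, best first, with "confidence" (0 to 1); they miss things now and then, are a little off and sometimes report something else, mostly with a low value. They report only what shows in the picture. A call takes as long as a camera call. They do not tell look-alikes from the thing itself.
- nets.find_in(picture, query): "uv" ([column, row] in pixels, amid what is visible of it).
- nets.masks_of(picture, query): "region" (384x512 bool, what is visible of it) and "uv" ([column, row] in pixels, amid what is visible of it).
- nets.landmark_of(picture, query): "uv" ([column, row] in pixels: a listed point, or the origin of a listed thing).
The state is a dict: "clock": time; "joint_pos": joint angles; "qvel": joint speeds; "tau": joint torques, N m; "tool_pos": TCP position; "orientation": TCP orientation; "force": force on the tool from outside, world axes, zero at the start; "moment": the same for the moment, N m; "opening": finger opening in m; "gripper_force": force on a finger pad.
Only numpy, scipy, OpenCV 4.12 (cv2) and the standard library are available. Lean on these libraries where they do the work, as an engineer would, in place of code of your own. Each camera call takes 0.05 s, during which the arm holds its last target. There are 200 camera calls.

## Working session

There is one attempt and no reset: what is moved stays moved. The work goes in short steps, Python scripts to look and compute and a shell command to move; the robot and the scene stay as the last step left them, time stands still between calls to the robot, and variables do not carry over. Pictures are saved under pics/ and viewed, at most 14 in all, crops included, and the job is handed in when it is done.

```bash
ls; mkdir -p pics; python3 - <<'E'
from plant import telemetry, snapshot, nets
import cv2
o=telemetry.get_obs(); print(o['clock'],o['tool_pos'],o['orientation'],o['opening'])
for n in ("scene","top"):
    s=snapshot(n); cv2.imwrite(f"pics/{n}0.png",cv2.resize(s['frame'][:,:,::-1],(800,600),interpolation=cv2.INTER_CUBIC))
    print(n,s['fx'],s['cx'],s['cy'],s['rvec'],s['tvec'])
E
```

```text
pics
0.0 [0.26201592 0.62185313 0.40370283] [ 1.79901701e+02 -8.67927929e-03 -2.28542713e+01] 0.0878671354836755
scene 460.95747206938216 257.05922265493786 188.02874327747332 [ 1.02994114  2.25470747 -1.20511377] [ 0.29220544 -0.11084688  1.94398888]
top 383.9982121206771 252.00805174647078 196.39370871681805 [ 2.20227491 -1.95816451  0.24953765] [-0.00576462  0.54576114  1.16364419]
```

View pics/scene0.png

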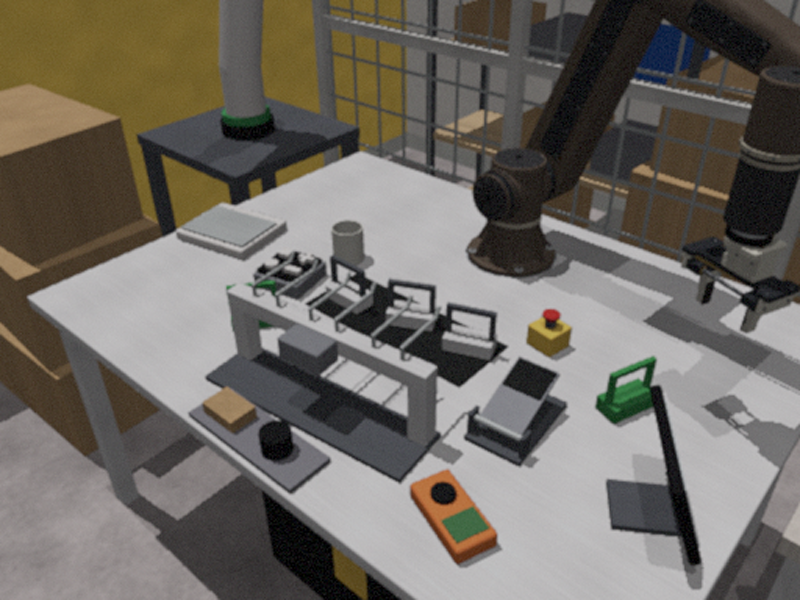

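View pics/top0.png

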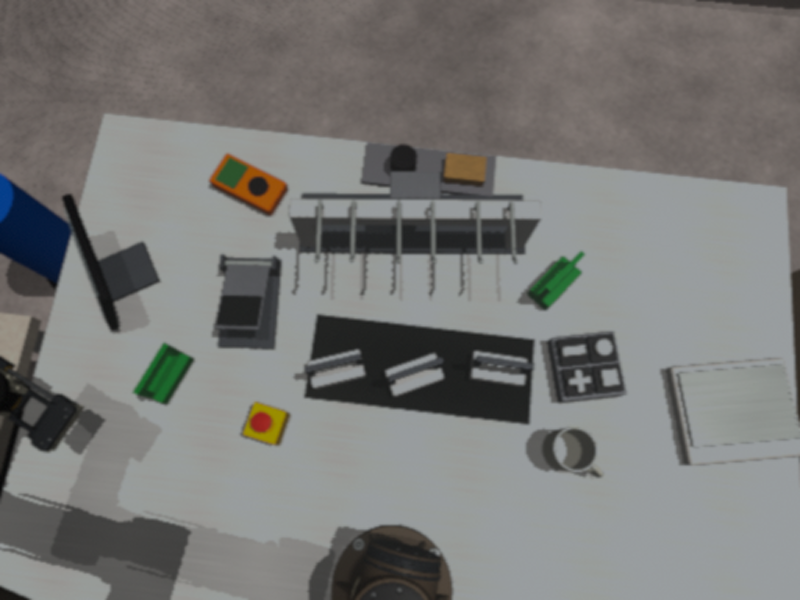

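The scene view (800x600) shows the stand with three hooks and the mat with three aluminium masses. In the top view the masses are at (335,370), (415,372) and (500,368). Candidates for a mass are those three and the two green look-alikes, at (163,373) and (555,280) top, which I leave alone. The panel is at (585,367), the treadle at (245,295), the stop box at (264,422) and the mug at (573,450).

```bash
cat > h.py <<'E'
import numpy as np, cv2
from scipy.optimize import minimize, least_squares
from plant import telemetry, snapshot, nets
def proj(s,P):
    K=np.array([[s['fx'],0,s['cx']],[0,s['fy'],s['cy']],[0,0,1]])
    return cv2.projectPoints(np.float64(P).reshape(-1,1,3),np.float64(s['rvec']),np.float64(s['tvec']),K,None)[0][:,0]
def back(s,uv,z):
    R=cv2.Rodrigues(np.float64(s['rvec']))[0]; t=np.float64(s['tvec'])
    d=R.T@np.array([(uv[0]-s['cx'])/s['fx'],(uv[1]-s['cy'])/s['fy'],1]); c=-R.T@t
    return c+d*(z-c[2])/d[2]
def box(cx,cy,cz,a,b,c): return np.array([[cx+i*a/2,cy+j*b/2,cz+k*c/2] for i in(-1,1) for j in(-1,1) for k in(-1,1)])
MASS=[box(0,0,.018,.056,.11,.036),box(0,.049,.072,.012,.012,.072),box(0,-.049,.072,.012,.012,.072),box(0,0,.102,.012,.11,.012)]
PANEL=[box(0,0,.02,.134,.134,.04)]+[box(i*.031,j*.031,.046,.056,.056,.012) for i in(-1,1) for j in(-1,1)]
def W(P,x,y,z,a):
    c,s=np.cos(a),np.sin(a); return P@np.array([[c,s,0],[-s,c,0],[0,0,1]])+[x,y,z]
def sil(s,boxes,p,z,k=4):
    im=np.zeros((384*k,512*k),np.uint8)
    for b in boxes:
        q=proj(s,W(b,p[0],p[1],z,p[2])); q=(q+.5)*k
        cv2.fillConvexPoly(im,cv2.convexHull(np.int32(np.round(q))),1)
    return im
def fit(obs,boxes,p0,z,k=4):
    M=[cv2.resize(np.uint8(m),None,fx=k,fy=k,interpolation=cv2.INTER_NEAREST) for _,m in obs]
    def f(p):
        v=0
        for (s,_),m in zip(obs,M):
            r=sil(s,boxes,p,z,k); v-=(r&m).sum()/max((r|m).sum(),1)
        return v
    best=None
    for a in (-.35,0,.35):
        p=np.array(p0,float); p[2]+=a
        r=minimize(f,p,method='Nelder-Mead',options=dict(initial_simplex=[p,p+[.01,0,0],p+[0,.01,0],p+[0,0,.15]],xatol=3e-4,fatol=1e-4,maxiter=120))
        if best is None or r.fun<best.fun: best=r
    return best.x,-best.fun/len(obs)
def tri(obs):  # [(s,uv)]
    g=back(obs[0][0],obs[0][1],.1)
    r=least_squares(lambda X:np.concatenate([proj(s,X)[0]-uv for s,uv in obs]),g); return r.x,np.abs(r.fun).max()
E
python3 - <<'E'
from h import *
T=snapshot('top'); S=snapshot('scene')
for q,z in [('key_square_top',.064),('key_round_top',.064),('key_plus_top',.064),('key_bar_top',.064),('treadle_pad',.088),('hook_right',.21),('hook_middle',.21),('hook_left',.21),('mass1_bar',.106),('stop_box',0),('mug',0),('mat',0),('panel',0),('stand',0),('treadle',0)]:
    for n,s in (('T',T),('S',S)):
        print(q,n,[(d['uv'] and [round(float(v),1) for v in d['uv']],round(d['confidence'],2),back(s,d['uv'],z)[:2].round(4).tolist()) for d in nets.landmark_of(s,q)][:6])
import pickle; 
mt=nets.masks_of(T,'mass1'); ms=nets.masks_of(S,'mass1')
pickle.dump((T,S,mt,ms,nets.masks_of(T,'panel'),nets.masks_of(S,'panel')),open('m.pkl','wb'))
for n,s,m in(('T',T,mt),('S',S,ms)):
    for d in m: print(n,d['uv'],d['confidence'],d['region'].sum(),back(s,d['uv'],.05)[:2].round(3))
E
```

```text
key_square_top T [([393.0, 236.9], 0.45, [0.4654, -0.3968])]
key_square_top S [([182.9, 158.8], 0.57, [0.4456, -0.3925])]
key_round_top T [([381.9, 218.0], 0.54, [0.5219, -0.3601])]
key_round_top S [([170.2, 165.1], 0.43, [0.5105, -0.3934]), ([259.6, 201.7], 0.19, [0.4689, 0.0338])]
key_plus_top T [([215.4, 234.9], 0.73, [0.4064, 0.1578]), ([316.9, 240.2], 0.64, [0.4271, -0.1601]), ([369.4, 243.9], 0.44, [0.4347, -0.324])]
key_plus_top S [([192.1, 166.1], 0.51, [0.4599, -0.3223])]
key_bar_top T [([316.1, 236.3], 0.69, [0.439, -0.1567]), ([267.7, 241.6], 0.59, [0.4047, -0.0075]), ([366.1, 227.8], 0.47, [0.4845, -0.3116])]
key_bar_top S [([184.2, 172.3], 0.47, [0.5104, -0.3113])]
treadle_pad T [([153.1, 196.0], 0.95, [0.5024, 0.3676])]
treadle_pad S [([338.7, 241.1], 0.9, [0.4933, 0.3693]), ([253.1, 209.6], 0.35, [0.5419, 0.0687])]
hook_right T [([318.3, 149.0], 0.71, [0.6715, -0.1214]), ([170.2, 269.6], 0.56, [0.2787, 0.2496])]
hook_right S [([186.1, 174.7], 0.67, [0.6632, -0.1079])]
hook_middle T [([266.6, 146.9], 0.63, [0.6602, 0.0294]), ([173.7, 268.6], 0.32, [0.2824, 0.2407])]
hoo
[... 996 characters left out ...]
67.8, 234.2], 0.88, [0.4379, -0.0071]), ([383.7, 217.1], 0.17, [0.5408, -0.3867])]
mat S [([257.0, 205.9], 0.73, [0.4277, -0.0148]), ([184.4, 172.9], 0.59, [0.4485, -0.3895]), ([261.6, 185.2], 0.47, [0.3129, -0.0912]), ([260.6, 205.9], 0.41, [0.4191, -0.0048])]
panel T [([371.8, 235.2], 0.64, [0.4749, -0.3495])]
panel S [([185.9, 178.3], 0.88, [0.4718, -0.3541])]
stand T []
stand S [([210.4, 253.5], 0.63, [0.7187, 0.0415])]Traceback (most recent call last):
  File "<stdin>", line 5, in <module>
ValueError: it knows: hook_left, hook_middle, hook_right, key_bar_top, key_plus_top, key_round_top, key_square_top, mass, mass1_bar, mass2_bar, mass3_bar, mat, mug, panel, stand, stop_box, treadle_pad
```

```bash
python3 - <<'E'
from h import *
import pickle
T=snapshot('top'); S=snapshot('scene')
mt=nets.masks_of(T,'mass1'); ms=nets.masks_of(S,'mass1')
pt=nets.masks_of(T,'panel'); ps=nets.masks_of(S,'panel')
pickle.dump((T,S,mt,ms,pt,ps),open('m.pkl','wb'))
for n,s,m in(('T',T,mt),('S',S,ms)):
    for d in m: print(n,np.round(d['uv'],1),round(d['confidence'],2),d['region'].sum(),back(s,d['uv'],.05)[:2].round(3))
hull=lambda bs:bs
for m,s in((pt,T),(ps,S)): 
    for d in m: print('panel',np.round(d['uv'],1),round(d['confidence'],2),d['region'].sum())
print('panel top', fit([(T,pt[0]['region'])],PANEL,[.475,-.35,0.1],0))
print('panel both', fit([(T,pt[0]['region']),(S,ps[0]['region'])],PANEL,[.475,-.35,.1],0))
for d in mt:
    p=back(T,d['uv'],.05)
    print('mass',d['uv'],fit([(T,d['region'])],MASS,[p[0],p[1],0],.004))
a=T['frame'][100:280,170:420]; cv2.imwrite('pics/c1.png',cv2.resize(a[:,:,::-1],(800,576),interpolation=cv2.INTER_CUBIC))
E
```

```text
T [354.8 178.4] 0.88 589 [ 0.648 -0.271]
T [319.9 238.6] 0.77 636 [ 0.435 -0.171]
T [267.6 240.6] 0.73 636 [ 0.41  -0.007]
T [211.6 235.3] 0.73 669 [0.406 0.171]
T [104.3 240.4] 0.61 815 [0.35  0.506]
S [302.4 214.1] 0.87 823 [0.414 0.178]
S [223.3 183.1] 0.86 629 [ 0.452 -0.16 ]
S [399.  251.2] 0.8 921 [0.374 0.512]
S [211.1 244.7] 0.75 9541 [0.726 0.056]
S [262.3 194. ] 0.64 632 [ 0.412 -0.003]
panel [357.6 240.1] 0.67 389
panel [267.5 238.5] 0.58 673
panel [368.3 224.5] 0.4 105
panel [192.4 182.6] 0.66 242
panel [259.8 196. ] 0.48 715
panel top (array([ 0.4735185 , -0.35147744,  0.24673165]), np.float64(0.20270976167156382))
panel both (array([ 0.47376007, -0.34793768,  0.22530334]), np.float64(0.2126146621358782))
mass [354.8, 178.4] (array([ 0.64946251, -0.27769895,  0.88970597]), np.float64(0.8945395116323784))
mass [319.9, 238.6] (array([ 4.46947443e-01, -1.71858118e-01, -6.96937620e-05]), np.float64(0.8906057945566286))
mass [267.6, 240.6] (array([4.15295743e-01, 2.90007119e-04, 4.64800673e-01]), np.float64(0.9345993515516443))
mass [211.6, 235.3] (array([0.40771487, 0.16196424, 0.34922389]), np.float64(0.9508641751877658))
mass [104.3, 240.4] (array([0.35674157, 0.5089305 , 1.23913284]), np.float64(0.9317041708470689))
```

View pics/c1.png

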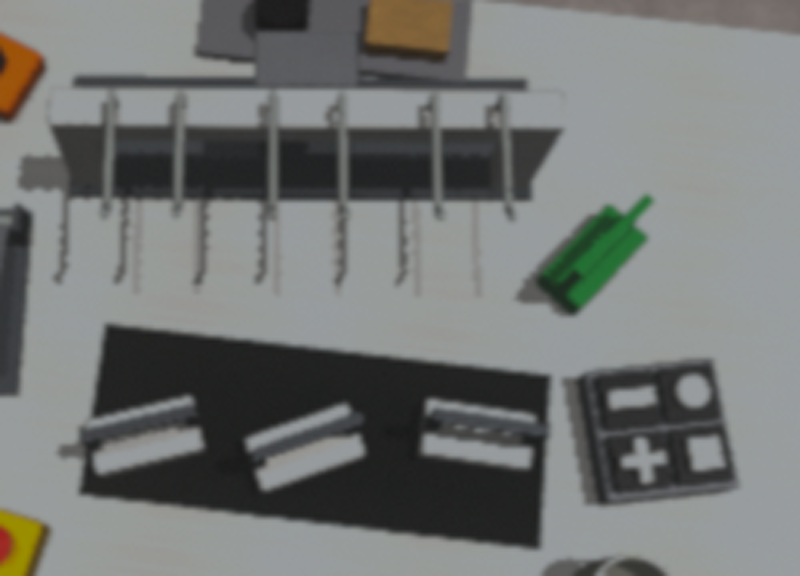

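The close crop confirms three bare aluminium masses at crop (140,435), (305,447) and (485,433). The keys are bar (632,397), round (694,390), plus (643,460) and square (706,454). The six prong tips lie near row 215.

```bash
python3 - <<'E'
from h import *
import pickle
T,S,mt,ms,pt,ps=pickle.load(open('m.pkl','rb'))
g=cv2.cvtColor(T['frame'],cv2.COLOR_RGB2GRAY)
K={}
for n,(u,v) in dict(bar=(367.5,224.1),round=(386.9,221.9),plus=(370.9,243.8),square=(390.6,241.9)).items():
    r=9;u0,v0=int(u-r),int(v-r); p=g[v0:v0+2*r+1,u0:u0+2*r+1].astype(float)
    w=p>125; n_,l,st,c=cv2.connectedComponentsWithStats(np.uint8(w)); i=l[r,r] or 1
    uv=c[i]+[u0,v0]; K[n]=back(T,uv,.064); print(n,uv.round(2),st[i,4],K[n].round(4))
c=np.mean(list(K.values()),0); print('panel c',c)
f=lambda q:[x/3.2 for x in q]
tips=[(107,215),(177,215),(273,215),(342,215),(440,215),(511,215)]
tips=[back(T,(170+(u)/3.2,100+v/3.2),.224) for u,v in tips]
for i in (0,2,4): print('tipmid',((tips[i]+tips[i+1])/2).round(4), np.linalg.norm(tips[i]-tips[i+1]))
B=[back(T,(170+u/3.2,100+v/3.2),.18)[:2].round(4) for u,v in [(50,127),(563,129),(50,88),(565,92)]]
print('beam',B)
for d in mt[1:4]:
  p=back(T,d['uv'],.05)
  for e in ms:
    if np.linalg.norm(back(S,e['uv'],.05)-p)<.05:
      print('S',fit([(S,e['region'])],MASS,[p[0],p[1],0],.004),'both',fit([(T,d['region']),(S,e['region'])],MASS,[p[0],p[1],0],.004))
E
```

```text
bar [367.09 223.8 ] 64 [ 0.4977 -0.3141  0.064 ]
round [386.31 221.79] 67 [ 0.5113 -0.3744  0.064 ]
plus [370.63 243.3 ] 71 [ 0.4371 -0.3278  0.064 ]
square [390.2  241.23] 83 [ 0.4507 -0.3884  0.064 ]
panel c [ 0.47418064 -0.35119486  0.064     ]
tipmid [0.5758 0.1703 0.224 ] 0.06221399408673887
tipmid [0.5932 0.0242 0.224 ] 0.06138406107380415
tipmid [ 0.6108 -0.1243  0.224 ] 0.06322485678636716
beam [array([0.6665, 0.2749]), array([ 0.7216, -0.2066]), array([0.7058, 0.2812]), array([ 0.7596, -0.2063])]
S (array([ 0.44923767, -0.16347979, -0.04037166]), np.float64(0.8210019764544126)) both (array([ 0.44735924, -0.16798796, -0.03270443]), np.float64(0.8365319636559887))
S (array([0.41646489, 0.00563087, 0.41694983]), np.float64(0.7794911937377691)) both (array([0.41502445, 0.00190749, 0.46362925]), np.float64(0.8420560296895994))
S (array([0.4093708 , 0.16608662, 0.36128561]), np.float64(0.9046619067618648)) both (array([0.40819514, 0.16306259, 0.35680896]), np.float64(0.9104076118777944))
```

```bash
cat > go.py <<'E'
import sys
from h import *
# go.py x y z yaw(deg): spin first, then shift in turned axes (row units)
x,y,z,a=map(float,sys.argv[1:5]); o=telemetry.get_obs(); p=np.array(o['tool_pos']); yaw=o['orientation'][2]
d=(a-yaw+180)%360-180; c,s=np.cos(np.radians(a)),np.sin(np.radians(a)); v=np.array([x,y,z])-p
print('t',round(o['clock'],2),'at',p.round(4),'rpy',np.round(o['orientation'],2),'F',np.round(o['force'],1),'op',round(o['opening'],4),'gf',round(float(np.ravel(o['gripper_force'])[0]),1),'\nspin',round(-d/90,4),'shift',np.round(np.array([v[0]*c+v[1]*s, v[0]*s-v[1]*c, -v[2]])/.2,4))
E
python3 -m creep '[[[0,0,0,0.0756,0],[0,0,0,0.0756,0],[0,0,0,0.0756,0],[0,0,0,0.0756,0],[0,0,0,0.0756,0],[0,0,0,0.0756,0],[0,0,0,0.0756,0],[0,0,0,0.0756,0]]]'
python3 go.py .45 .3 .404 -77.3; python3 go.py .4507 -.3884 .404 -77.3
```

```text
clock: 2.57
tool_pos: [0.2621, 0.622, 0.4047]
orientation: [-180.0, 0.0, -77.6]
force: [1.1, -0.1, 0.6]
opening: 0.0397
gripper_force: 0.0
t 2.57 at [0.2621 0.622  0.4047] rpy [-180.      0.    -77.62] F [ 1.1 -0.1  0.6] op 0.0397 gf 0.0 
spin -0.0036 shift [ 1.7772 -0.5624  0.0034]
t 2.57 at [0.2621 0.622  0.4047] rpy [-180.      0.    -77.62] F [ 1.1 -0.1  0.6] op 0.0397 gf 0.0 
spin -0.0036 shift [5.1358e+00 1.9090e-01 3.4000e-03]
```

```bash

python3 -m creep '[[[0.19,-0.06,0,0,0],[0.19,-0.06,0,0,0],[0.19,-0.06,0,0,0],[0.19,-0.06,0,0,0],[0.19,-0.06,0,0,0],[0.19,-0.06,0,0,0],[0.19,-0.06,0,0,0],[0.19,-0.06,0,0,0]]]' >/dev/null
python3 -m creep '[[[0.19,-0.04,0,0,0],[0.19,-0.04,0,0,0],[0.19,0.04,0,0,0],[0.19,0.04,0,0,0],[0.19,0.04,0,0,0],[0.19,0.04,0,0,0],[0.19,0.04,0,0,0],[0.19,0.04,0,0,0]]]' | head -2
python3 -m creep '[[[0.19,0.04,0,0,0],[0.19,0.04,0,0,0],[0.19,0.04,0,0,0],[0.19,0.04,0,0,0],[0.19,0.04,0,0,0],[0.19,0.04,0,0,0],[0.19,0.04,0,0,0],[0.19,0.04,0,0,0]]]' |head -2
python3 go.py .4507 -.3884 .255 -77.3
```

```text
clock: 3.9
tool_pos: [0.4579, 0.0412, 0.4051]
clock: 4.57
tool_pos: [0.4624, -0.2696, 0.405]
t 4.57 at [ 0.4624 -0.2696  0.405 ] rpy [-1.7995e+02 -2.0000e-02 -7.7280e+01] F [0.9 0.  0.8] op 0.0004 gf 0.0 
spin 0.0002 shift [0.5663 0.1878 0.7502]
```

```bash

python3 -m creep '[[[0.142,0.047,0.1,0,0],[0.142,0.047,0.1,0,0],[0.142,0.047,0.1,0,0],[0.14,0.047,0.1,0,0],[0,0,0.13,0,0],[0,0,0.13,0,0],[0,0,0.09,0,0],[0,0,0,0,0]]]'
python3 go.py .4507 -.3884 .2345 -77.3
```

```text
clock: 5.23
tool_pos: [0.4496, -0.3859, 0.2505]
orientation: [179.7, 0.3, -77.4]
force: [-1.3, -0.0, -0.6]
opening: 0.0004
gripper_force: 0.0
t 5.23 at [ 0.4496 -0.3859  0.2505] rpy [179.71   0.26 -77.37] F [-1.3 -0.  -0.6] op 0.0004 gf 0.0 
spin -0.0008 shift [ 0.0133 -0.0027  0.0802]
```

```bash

python3 -m creep '[[[0.013,0,0.02,0,0],[0,0,0.02,0,0],[0,0,0.02,0,0],[0,0,0.02,0,0],[0,0,0,0,0],[0,0,0,0,0]]]'
```

```text
clock: 5.73
tool_pos: [0.4523, -0.389, 0.2396]
orientation: [-179.9, -0.1, -77.3]
force: [0.5, -0.4, 2.4]
opening: 0.0004
gripper_force: 1.5
```

```bash

python3 -m creep '[[[0,0,0.0,0,0],[0,0,0,0,0]]]' | sed -n 1,4p
python3 -m creep '[[[0,0,0.01,0,0],[0,0,0,0,0]]]'| sed -n 1,4p
python3 -m creep '[[[0,0,0.01,0,0],[0,0,0,0,0]]]'| sed -n 1,4p
python3 -m creep '[[[0,0,0.01,0,0],[0,0,0,0,0]]]'| sed -n 1,4p
```

```text
clock: 5.9
tool_pos: [0.4523, -0.389, 0.2395]
orientation: [-179.9, -0.1, -77.3]
force: [2.1, -1.0, 2.9]
clock: 6.07
tool_pos: [0.4522, -0.389, 0.237]
orientation: [-179.9, -0.1, -77.3]
force: [3.1, -0.8, 3.9]
clock: 6.23
tool_pos: [0.4523, -0.389, 0.2354]
orientation: [-179.9, -0.1, -77.3]
force: [3.3, -0.0, 7.0]
clock: 6.4
tool_pos: [0.4523, -0.389, 0.2351]
orientation: [-179.9, -0.1, -77.2]
force: [-2.2, 5.1, 21.4]
```

```bash
cat > mm.py <<'E'
from h import *
T=snapshot('top'); S=snapshot('scene'); ms=nets.masks_of(S,'mass1')
R={}
for d in nets.masks_of(T,'mass1'):
    p=back(T,d['uv'],.05)
    if not(.3<p[0]<.6 and -.27<p[1]<.3): continue
    obs=[(T,d['region'])]; 
    for e in ms:
        if np.linalg.norm(back(S,e['uv'],.05)-p)<.05 and e['region'].sum()<1200: obs.append((S,e['region']));break
    r=fit(obs[:1],MASS,[p[0],p[1],0],.004); print('T',r[0].round(4),'yaw',np.degrees(r[0][2]).round(1),r[1].round(2),'conf',round(d['confidence'],2))
    if len(obs)>1:
        r=fit(obs,MASS,[p[0],p[1],0],.004); print('  both',r[0].round(4),'yaw',np.degrees(r[0][2]).round(1),r[1].round(2))
E
python3 -m creep '[[[0,0,-0.04,0,0],[0,0,-0.1,0,0],[0,0,-0.2,0,0.5],[0,0,-0.2,0,1],[0,0,-0.1,0,1]]]'|head -2; python3 mm.py; python3 go.py .447 -.169 .34 -91
```

```text
clock: 6.82
tool_pos: [0.4516, -0.3891, 0.3644]
T [ 0.4147 -0.0008  0.4486] yaw 25.7 0.88 conf 0.94
  both [0.4145 0.0033 0.4328] yaw 24.8 0.83
T [ 0.4509 -0.1378 -0.0529] yaw -3.0 0.63 conf 0.73
  both [ 0.4484 -0.167  -0.0587] yaw -3.4 0.64
T [0.4084 0.1619 0.3519] yaw 20.2 0.95 conf 0.73
  both [0.4078 0.1635 0.346 ] yaw 19.8 0.9
t 7.02 at [ 0.451  -0.3885  0.3602] rpy [ 1.7997e+02  8.0000e-02 -7.7310e+01] F [-0.9 -0.4 -0.7] op 0.031 gf 0.0 
spin 0.1521 shift [-1.0969  0.039   0.101 ]
```

```bash

python3 -m creep '[[[0,0,0,0.055,1],[0,0,0,0.055,1],[-0.18,0.01,0,0.053,1],[-0.18,0.01,0,0,1],[-0.18,0.01,0,0,1],[-0.18,0.01,0,0,1],[-0.18,0.01,0,0,1],[-0.18,0.01,0,0,1]]]'|head -2;python3 -m creep '[[[0,0,0,0,1],[0,0,0,0,1]]]'|head -2; python3 go.py .447 -.168 .265 -92
```

```text
clock: 7.68
tool_pos: [0.4428, -0.1713, 0.3586]
clock: 7.85
tool_pos: [0.4435, -0.1711, 0.3592]
t 7.85 at [ 0.4435 -0.1711  0.3592] rpy [ 1.7982e+02  2.0000e-02 -9.1750e+01] F [ 0.4 -0.2 -0.5] op 0.0876 gf 0.0 
spin 0.0028 shift [-0.0161 -0.0171  0.4712]
```

```bash

python3 -m creep '[[[-0.016,-0.017,0.12,0,1],[0,0,0.12,0,1],[0,0,0.12,0,1],[0,0,0.1,0,1],[0,0,0,0,1],[0,0,0,0,0],[0,0,0,0,0],[0,0,0,0,0]]]'|head -2;python3 -m creep '[[[0,0,0,0,0],[0,0,0,0,0],[0,0,0,0,0],[0,0,0,0,0],[0,0,0,0,0],[0,0,0,0,0]]]'; python3 go.py .447 -.168 .265 -92
```

```text
clock: 8.52
tool_pos: [0.4481, -0.1701, 0.2697]
clock: 9.02
tool_pos: [0.4476, -0.1696, 0.2688]
orientation: [-180.0, 0.0, -91.9]
force: [0.1, -0.0, 0.6]
opening: 0.0328
gripper_force: 0.0
t 9.02 at [ 0.4476 -0.1696  0.2688] rpy [-179.98    0.    -91.94] F [ 0.1 -0.   0.6] op 0.0328 gf 0.0 
spin 0.0006 shift [-0.008   0.0034  0.019 ]
```

```bash

python3 -m creep '[[[0,0,0.015,0,0],[0,0,0,0,0],[0,0,0,0,0],[0,0,0,0,0],[0,0,0,0,0],[0,0,0,0,0],[0,0,0,0,0]]]'; python3 go.py .447 -.168 .265 -92
```

```text
clock: 9.6
tool_pos: [0.4475, -0.1697, 0.2655]
orientation: [180.0, 0.0, -92.0]
force: [0.1, -0.1, -3.1]
opening: 0.0114
gripper_force: 30.0
t 9.6 at [ 0.4475 -0.1697  0.2655] rpy [179.97   0.   -91.96] F [ 0.1 -0.1 -3.1] op 0.0114 gf 30.0 
spin 0.0005 shift [-0.0083  0.0027  0.0023]
```

```bash

python3 -m creep '[[[0,0,-0.04,0,0],[0,0,-0.1,0,0],[0,0,-0.12,0,0],[0,0,-0.12,0,0],[0,0,-0.12,0,0],[0,0,-0.12,0,0],[0,0,-0.11,0,0],[0,0,0,0,0]]]';python3 go.py .539 -.134 .412 -83.35; python3 go.py .6685 -.119 .412 -83.35
```

```text
clock: 10.27
tool_pos: [0.4483, -0.1699, 0.4166]
orientation: [-179.6, -0.0, -91.9]
force: [2.6, 0.0, -4.6]
opening: 0.012
gripper_force: 30.0
t 10.27 at [ 0.4483 -0.1699  0.4166] rpy [-1.796e+02 -5.000e-02 -9.192e+01] F [ 2.6  0.  -4.6] op 0.012 gf 30.0 
spin -0.0952 shift [-0.1259 -0.4714  0.0229]
t 10.27 at [ 0.4483 -0.1699  0.4166] rpy [-1.796e+02 -5.000e-02 -9.192e+01] F [ 2.6  0.  -4.6] op 0.012 gf 30.0 
spin -0.0952 shift [-0.1254 -1.1232  0.0229]
```

```bash

python3 -m creep '[[[0,0,0,-0.032,0],[0,0,0,-0.032,0],[0,0,0,-0.031,0],[-0.04,-0.1,0,0,0],[-0.04,-0.12,0,0,0],[-0.04,-0.12,0,0,0],[0,-0.1,0,0,0],[0,0,0,0,0]]]';python3 go.py .6685 -.119 .410 -83.35
python3 - <<'E'
from h import *
T=snapshot('top'); S=snapshot('scene')
a=T['frame'][90:240,270:420]; b=S['frame'][110:260,140:290]
cv2.imwrite('pics/c2.png',cv2.resize(np.hstack([a,b])[:,:,::-1],(800,400),interpolation=cv2.INTER_CUBIC))
E
```

```text
clock: 10.93
tool_pos: [0.5351, -0.1347, 0.4103]
orientation: [180.0, 0.0, -83.3]
force: [-1.8, -1.5, -3.8]
opening: 0.0118
gripper_force: 30.0
t 10.93 at [ 0.5351 -0.1347  0.4103] rpy [179.98   0.   -83.34] F [-1.8 -1.5 -3.8] op 0.0118 gf 30.0 
spin 0.0002 shift [-0.0009 -0.6715  0.0017]
```

View pics/c2.png

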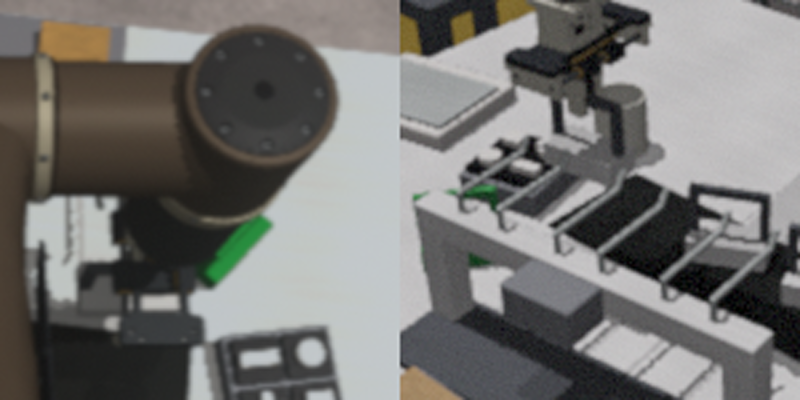

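The mass is held level just in front of the right prong pair: right half of the picture, mass at (600,140), prong ends at about (530,145) and (570,170). Clearances are fine, so I advance.

```bash

python3 -m creep '[[[0,-0.08,0,0,0],[0,-0.12,0,0,0],[0,-0.12,0,0,0],[0,-0.12,0,0,0],[0,-0.12,0,0,0],[0,-0.08,0,0,0],[0,-0.03,0,0,0],[0,0,0,0,0]]]'
python3 -m creep '[[[0,0,0.04,0,0],[0,0,0.04,0,0],[0,0,0.04,0,0],[0,0,0.03,0,0],[0,0,0,0,0],[0,0,0,0,0]]]';python3 go.py .6685 -.119 .375 -83.35
```

```text
clock: 11.7
tool_pos: [0.6657, -0.1203, 0.4102]
orientation: [179.9, 0.0, -83.4]
force: [-1.6, 0.5, -5.0]
opening: 0.0117
gripper_force: 30.0
clock: 12.2
tool_pos: [0.665, -0.1204, 0.3812]
orientation: [179.9, -0.0, -83.4]
force: [0.6, 0.4, -4.5]
opening: 0.012
gripper_force: 30.0
t 12.2 at [ 0.665  -0.1204  0.3812] rpy [179.94  -0.   -83.4 ] F [ 0.6  0.4 -4.5] op 0.012 gf 30.0 
spin -0.0006 shift [-0.0049 -0.0182  0.0309]
```

```bash

python3 -m creep '[[[0,0,0.015,0,0],[0,0,0.01,0,0],[0,0,0,0,0]]]'|sed -n '2p;4p'
python3 -m creep '[[[0,0,0.01,0,0],[0,0,0,0,0]]]'|sed -n '2p;4p'
python3 - <<'E'
from h import *
S=snapshot('scene')
b=S['frame'][110:230,140:300]
cv2.imwrite('pics/c3.png',cv2.resize(b[:,:,::-1],(800,600),interpolation=cv2.INTER_CUBIC))
E
```

```text
tool_pos: [0.6653, -0.1203, 0.3764]
force: [0.0, 0.5, -5.1]
tool_pos: [0.6654, -0.1203, 0.3756]
force: [-1.4, 0.7, -0.1]
```

View pics/c3.png

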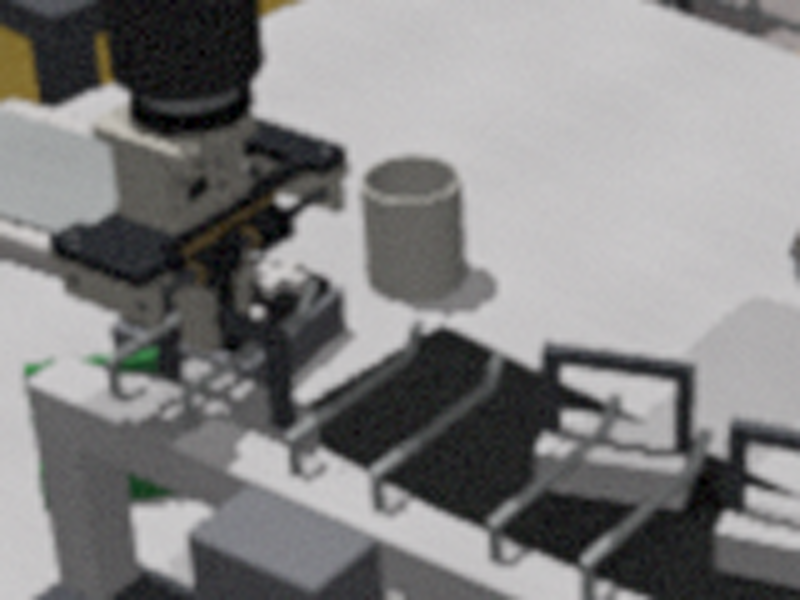

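The bar has come down across the right prong pair, with the handle's far upright at (280,380), and the load on the wrist dropped to zero at the expected height. Releasing.

```bash

python3 -m creep '[[[0,0,0,0,0.6],[0,0,0,0,0.6],[0,0,0,0,0.6],[0,0,0,0,0.6],[0,0,0,0,0.6],[0,0,0,0,0.6],[0,0,0,0,0.6],[0,0,0,0,0.6]]]'|sed -n '2p;4,5p'
python3 -m creep '[[[0,0,-0.03,0,1],[0,0,-0.06,0,1],[0,0,-0.12,0,1],[0,0,-0.15,0,1],[0,0.15,0,0,1],[0,0.2,0,0,1],[0,0.2,0,0,1],[0,0.2,0,0,1]]]'|sed -n '2p;4,5p'
python3 -m creep '[[[0.0,0.2,0,0,1],[0.0,0.2,0,0,1],[0,0,0,0,1],[0,0,0,0,1],[0,0,0,0,1]]]' |sed -n '2p;4,5p'
python3 mm.py
python3 go.py .408 .1628 .405 -70
python3 go.py .4148 .001 .405 -65
python3 - <<'E'
from h import *
S=snapshot('scene');T=snapshot('top')
b=S['frame'][110:230,140:300];a=T['frame'][110:230,170:370]
cv2.imwrite('pics/c4.png',np.vstack([cv2.resize(b[:,:,::-1],(400,300),interpolation=cv2.INTER_CUBIC),cv2.resize(a[:,:,::-1],(400,240))]))
E
```

```text
tool_pos: [0.6654, -0.1203, 0.3746]
force: [-0.0, -0.2, 0.8]
opening: 0.0518
tool_pos: [0.5148, -0.1377, 0.4476]
force: [-1.9, 0.5, 0.5]
opening: 0.0873
tool_pos: [0.4369, -0.1468, 0.4483]
force: [0.5, -0.1, -0.7]
opening: 0.0875
T [0.4079 0.1652 0.372 ] yaw 21.3 0.74 conf 0.9
  both [0.4086 0.1661 0.3703] yaw 21.2 0.83
t 14.62 at [ 0.4379 -0.1466  0.4465] rpy [179.96  -0.   -83.39] F [ 0.5  0.2 -0.3] op 0.0875 gf 0.0 
spin -0.1488 shift [-1.5047 -0.3888  0.2074]
t 14.62 at [ 0.4379 -0.1466  0.4465] rpy [179.96  -0.   -83.39] F [ 0.5  0.2 -0.3] op 0.0875 gf 0.0 
spin -0.2044 shift [-0.7175 -0.2074  0.2074]
```

View pics/c4.png

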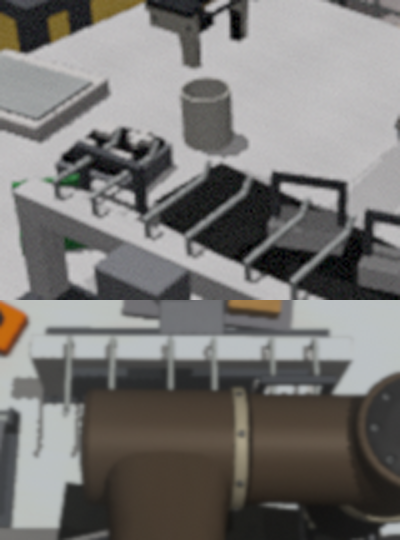

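The first mass hangs on the right hook at crop (115,165), with its bar across both prongs. Next is the middle mass.

```bash

python3 -m creep '[[[0,0,0,-0.07,1],[0,0,0,-0.07,1],[0,0,0,-0.066,1],[-0.18,-0.052,0.05,0,1],[-0.18,-0.052,0.1,0,1],[-0.18,-0.052,0.1,0,1],[-0.18,-0.052,0.1,0,1],[0,0,0.05,0,1]]]'|sed -n '2p;4,5p'
python3 -m creep '[[[0,0,0,0,1],[0,0,0,0,1]]]'|head -3
python3 go.py .4148 .0022 .264 -64.9
python3 - <<'E'
from h import *
S=snapshot('scene')
for e in nets.masks_of(S,'mass1'):
    p=back(S,e['uv'],.05); print(p.round(3))
    if p[0]<.6 and abs(p[1])<.3: print(fit([(S,e['region'])],MASS,[p[0],p[1],.3],.004))
E
```

```text
tool_pos: [0.4129, 0.0034, 0.3659]
force: [-0.3, 0.2, -0.9]
opening: 0.0876
clock: 15.55
tool_pos: [0.4141, -0.0004, 0.3676]
orientation: [179.9, -0.0, -64.8]
t 15.55 at [ 4.141e-01 -4.000e-04  3.676e-01] rpy [ 1.799e+02 -2.000e-02 -6.476e+01] F [-0.4 -0.1  0.8] op 0.0877 gf 0.0 
spin 0.0016 shift [-0.01   -0.0088  0.5182]
[0.425 0.184 0.05 ]
(array([0.40824624, 0.16613171, 0.36717331]), np.float64(0.9183659266476443))
[ 0.421 -0.001  0.05 ]
(array([0.41554907, 0.00364907, 0.44084419]), np.float64(0.7272440944881889))
[0.392 0.515 0.05 ]
[ 0.548 -0.246  0.05 ]
(array([ 0.55618014, -0.26138285,  0.1655864 ]), np.float64(0.6159191919191919))
```

```bash

python3 -m creep '[[[-0.01,-0.009,0.13,0,1],[0,0,0.13,0,1],[0,0,0.13,0,1],[0,0,0.12,0,1],[0,0,0.015,0,1],[0,0,0,0,0],[0,0,0,0,0],[0,0,0,0,0]]]'|sed -n '2p;4,5p'
python3 -m creep '[[[0,0,0,0,0],[0,0,0,0,0],[0,0,0,0,0],[0,0,0,0,0],[0,0,0,0,0],[0,0,0,0,0],[0,0,0,0,0],[0,0,0,0,0]]]'|sed -n '2,6p'
python3 -m creep '[[[0,0,0,0,0],[0,0,0,0,0],[0,0,0,0,0],[0,0,0,0,0]]]'|sed -n '2,6p'
```

```text
tool_pos: [0.4154, 0.0017, 0.2644]
force: [0.0, -0.9, 0.2]
opening: 0.0729
tool_pos: [0.4145, 0.0018, 0.2628]
orientation: [180.0, -0.0, -64.9]
force: [0.4, 1.0, -0.4]
opening: 0.0197
gripper_force: 0.0
tool_pos: [0.4145, 0.0018, 0.2628]
orientation: [180.0, -0.0, -64.9]
force: [0.5, 0.7, -0.4]
opening: 0.0118
gripper_force: 30.0
```

```bash

python3 -m creep '[[[0,0,-0.04,0,0],[0,0,-0.1,0,0],[0,0,-0.12,0,0],[0,0,-0.12,0,0],[0,0,-0.12,0,0],[0,0,-0.12,0,0],[0,0,-0.11,0,0],[0,0,-0.01,0,0]]]'|sed -n '2,6p'
python3 -m creep '[[[0,0,0,0.04,0],[0,0,0,0.06,0],[0,0,0,0.06,0],[0,0,0,0.045,0],[0,0,0,0,0]]]'|sed -n '2,6p'
python3 go.py .522 .015 .412 -83.35; python3 go.py .651 .03 .412 -83.35
```

```text
tool_pos: [0.4148, 0.0017, 0.4144]
orientation: [-179.7, -0.0, -64.8]
force: [4.7, 0.0, -6.2]
opening: 0.0119
gripper_force: 30.0
tool_pos: [0.4137, 0.0015, 0.4092]
orientation: [179.8, -0.0, -83.5]
force: [-0.1, 0.0, -6.2]
opening: 0.012
gripper_force: 30.0
t 18.4 at [0.4137 0.0015 0.4092] rpy [179.83  -0.   -83.52] F [-0.1  0.  -6.2] op 0.012 gf 30.0 
spin -0.0019 shift [-0.0041 -0.5458 -0.014 ]
t 18.4 at [0.4137 0.0015 0.4092] rpy [179.83  -0.   -83.52] F [-0.1  0.  -6.2] op 0.012 gf 30.0 
spin -0.0019 shift [-0.0039 -1.1951 -0.014 ]
```

```bash

python3 -m creep '[[[-0.004,-0.06,-0.01,-0.002,0],[0,-0.12,0,0,0],[0,-0.12,0,0,0],[0,-0.12,0,0,0],[0,-0.12,0,0,0],[0,-0.06,0,0,0],[0,0,0,0,0]]]'|sed -n '2,6p'
python3 -m creep '[[[0,-0.08,0,0,0],[0,-0.12,0,0,0],[0,-0.12,0,0,0],[0,-0.12,0,0,0],[0,-0.1,0,0,0],[0,-0.04,0,0,0],[0,-0.01,0,0,0],[0,0,0,0,0]]]'|sed -n '2,6p'
python3 go.py .651 .03 .375 -83.35
```

```text
tool_pos: [0.5361, 0.0174, 0.411]
orientation: [179.9, -0.0, -83.0]
force: [0.0, 0.6, -6.6]
opening: 0.0116
gripper_force: 30.0
tool_pos: [0.6505, 0.031, 0.4113]
orientation: [179.8, -0.0, -83.1]
force: [-0.1, 0.4, -7.3]
opening: 0.0116
gripper_force: 30.0
t 19.65 at [0.6505 0.031  0.4113] rpy [ 1.7984e+02 -1.0000e-02 -8.3090e+01] F [-0.1  0.4 -7.3] op 0.0116 gf 30.0 
spin 0.0029 shift [ 0.005  -0.0018  0.1813]
```

```bash

python3 -m creep '[[[0.004,0,0.04,0.003,0],[0,0,0.04,0,0],[0,0,0.04,0,0],[0,0,0.03,0,0],[0,0,0.015,0,0],[0,0,0,0,0],[0,0,0,0,0]]]'|sed -n '2p;4p'
python3 -m creep '[[[0,0,0.01,0,0],[0,0,0,0,0]]]'|sed -n '2p;4p'
python3 -m creep '[[[0,0,0.01,0,0],[0,0,0,0,0]]]'|sed -n '2p;4p'
python3 -m creep '[[[0,0,0.005,0,0],[0,0,0,0,0]]]'|sed -n '2p;4p'
```

```text
tool_pos: [0.6508, 0.0302, 0.3798]
force: [-0.5, -0.0, -7.5]
tool_pos: [0.6508, 0.0302, 0.3779]
force: [0.0, 0.1, -6.2]
tool_pos: [0.6507, 0.0302, 0.3756]
force: [0.0, -0.5, -7.7]
tool_pos: [0.6508, 0.0302, 0.3747]
force: [-0.7, 0.1, -7.3]
```

```bash

python3 -m creep '[[[0,0,0.008,0,0],[0,0,0,0,0]]]'|sed -n '2p;4p'
python3 -m creep '[[[0,0,0.007,0,0],[0,0,0,0,0]]]'|sed -n '2p;4p'
```

```text
tool_pos: [0.6509, 0.0302, 0.3731]
force: [1.1, -0.4, -7.1]
tool_pos: [0.6508, 0.0302, 0.3729]
force: [-3.3, -0.1, 0.3]
```

Load transferred. Release and go for the left mass.

```bash

python3 -m creep '[[[0,0,0,0,0.6],[0,0,0,0,0.6],[0,0,0,0,0.6],[0,0,0,0,0.6],[0,0,0,0,0.6],[0,0,0,0,0.6],[0,0,0,0,0.6],[0,0,0,0,0.6]]]'|sed -n '2p;4,5p'
python3 -m creep '[[[0,0,-0.03,0,1],[0,0,-0.06,0,1],[0,0,-0.12,0,1],[0,0,-0.15,0,1],[0,0.15,0,0,1],[0,0.2,0,0,1],[0,0.2,0,0,1],[0,0.2,0,0,1]]]'|sed -n '2p;4,5p'
python3 -m creep '[[[0.0,0.2,0,0,1],[0.0,0.1,0,0,1],[0,0,0,0,1],[0,0,0,0,1]]]' |sed -n '2p;4,5p'
python3 mm.py
python3 go.py .408 .164 .265 -69.5
```

```text
tool_pos: [0.6508, 0.0302, 0.3718]
force: [0.5, -0.5, 0.2]
opening: 0.0521
tool_pos: [0.5004, 0.0125, 0.4446]
force: [-1.2, -0.2, 1.6]
opening: 0.0876
tool_pos: [0.4413, 0.0058, 0.4459]
force: [0.6, -0.4, -0.1]
opening: 0.0877
T [0.4175 0.1347 0.4019] yaw 23.0 0.65 conf 0.88
  both [0.4076 0.164  0.3508] yaw 20.1 0.75
t 22.93 at [0.443  0.0063 0.444 ] rpy [-1.800e+02 -1.000e-02 -8.341e+01] F [ 0.5  0.4 -0.4] op 0.0876 gf 0.0 
spin -0.1545 shift [-0.8    -0.1122  0.8951]
```

```bash

python3 -m creep '[[[0,0,0,-0.051,1],[0,0,0,-0.051,1],[0,0,0,-0.05,1],[-0.16,-0.022,0.05,0,1],[-0.16,-0.022,0.1,0,1],[-0.16,-0.022,0.1,0,1],[-0.16,-0.022,0.1,0,1],[-0.16,-0.022,0.05,0,1]]]'|sed -n '2p;4,5p'
python3 -m creep '[[[0,0,0,0,1],[0,0,0,0,1]]]'|head -3
python3 go.py .408 .164 .264 -69.7
python3 - <<'E'
from h import *
S=snapshot('scene')
for e in nets.masks_of(S,'mass1'):
    p=back(S,e['uv'],.05)
    if .3<p[0]<.5 and 0<p[1]<.3: print(p,fit([(S,e['region'])],MASS,[.408,.164,.35],.004))
E
```

```text
tool_pos: [0.4069, 0.165, 0.3613]
force: [-0.6, 0.0, 1.2]
opening: 0.0874
clock: 23.77
tool_pos: [0.4076, 0.1655, 0.3627]
orientation: [179.8, -0.1, -69.6]
t 23.77 at [0.4076 0.1655 0.3627] rpy [ 1.7985e+02 -9.0000e-02 -6.9560e+01] F [-0.5  0.4  0.2] op 0.0877 gf 0.0 
spin 0.0016 shift [0.0076 0.0009 0.4935]
[0.42064125 0.17350566 0.05      ] (array([0.40903425, 0.16737842, 0.38258972]), np.float64(0.8694138543516874))
```

```bash

python3 -m creep '[[[0.006,0,0.13,0,1],[0,0,0.13,0,1],[0,0,0.12,0,1],[0,0,0.1,0,1],[0,0,0.008,0,1],[0,0,0,0,0],[0,0,0,0,0],[0,0,0,0,0]]]'|sed -n '2p;4,5p'
python3 -m creep '[[[0,0,0,0,0],[0,0,0,0,0],[0,0,0,0,0],[0,0,0,0,0],[0,0,0,0,0],[0,0,0,0,0],[0,0,0,0,0],[0,0,0,0,0]]]'|sed -n '2,6p'
python3 -m creep '[[[0,0,0,0,0],[0,0,0,0,0],[0,0,0,0,0],[0,0,0,0,0]]]'|sed -n '2,6p'
python3 -m creep '[[[0,0,-0.04,0,0],[0,0,-0.1,0,0],[0,0,-0.12,0,0],[0,0,-0.12,0,0],[0,0,-0.12,0,0],[0,0,-0.12,0,0],[0,0,-0.11,0,0],[0,0,-0.01,0,0]]]'|sed -n '2,6p'
python3 -m creep '[[[0,0,0,0.04,0],[0,0,0,0.06,0],[0,0,0,0.05,0],[0,0,0,0,0],[0,0,0,0,0]]]'|sed -n '2,6p'
python3 go.py .505 .164 .410 -83.35; python3 go.py .6335 .179 .410 -83.35
```

```text
tool_pos: [0.4085, 0.1628, 0.2677]
force: [0.5, 0.2, 0.7]
opening: 0.0729
tool_pos: [0.4078, 0.1627, 0.2662]
orientation: [180.0, -0.0, -69.7]
force: [1.2, 0.3, 0.0]
opening: 0.0197
gripper_force: 0.0
tool_pos: [0.4077, 0.1626, 0.2662]
orientation: [180.0, -0.0, -69.7]
force: [-1.4, 0.3, 0.3]
opening: 0.0117
gripper_force: 30.0
tool_pos: [0.4083, 0.1628, 0.4182]
orientation: [-179.7, 0.1, -69.7]
force: [2.4, 1.4, -4.6]
opening: 0.0113
gripper_force: 30.0
tool_pos: [0.4074, 0.1624, 0.4132]
orientation: [179.9, -0.0, -83.1]
force: [0.2, -0.7, -5.4]
opening: 0.0118
gripper_force: 30.0
t 26.62 at [0.4074 0.1624 0.4132] rpy [ 1.7991e+02 -4.0000e-02 -8.3090e+01] F [ 0.2 -0.7 -5.4] op 0.0118 gf 30.0 
spin 0.0029 shift [ 0.0483 -0.4856  0.0162]
t 26.62 at [0.4074 0.1624 0.4132] rpy [ 1.7991e+02 -4.0000e-02 -8.3090e+01] F [ 0.2 -0.7 -5.4] op 0.0118 gf 30.0 
spin 0.0029 shift [ 0.0483 -1.1324  0.0162]
```

```bash

python3 -m creep '[[[0.024,-0.06,0.01,0.002,0],[0.024,-0.12,0,0,0],[0,-0.12,0,0,0],[0,-0.12,0,0,0],[0,-0.06,0,0,0],[0,0,0,0,0]]]'|sed -n '2,4p'
python3 go.py .6335 .179 .410 -83.35
python3 -m creep '[[[0,-0.08,0,0,0],[0,-0.12,0,0,0],[0,-0.12,0,0,0],[0,-0.12,0,0,0],[0,-0.12,0,0,0],[0,-0.07,0,0,0],[0,-0.02,0,0,0],[0,0,0,0,0]]]'|sed -n '2,4p'
python3 go.py .6335 .179 .375 -83.35
```

```text
tool_pos: [0.5065, 0.1646, 0.4109]
orientation: [179.9, -0.1, -83.3]
force: [-0.7, 0.0, -4.4]
t 27.12 at [0.5065 0.1646 0.4109] rpy [ 1.7995e+02 -7.0000e-02 -8.3310e+01] F [-0.7  0.  -4.4] op 0.0119 gf 30.0 
spin 0.0004 shift [ 0.002  -0.6393  0.0045]
tool_pos: [0.6339, 0.1792, 0.4105]
orientation: [179.9, -0.0, -83.3]
force: [-0.9, -0.5, -5.6]
t 27.78 at [0.6339 0.1792 0.4105] rpy [ 1.7987e+02 -5.0000e-02 -8.3350e+01] F [-0.9 -0.5 -5.6] op 0.0114 gf 30.0 
spin 0.0 shift [0.0007 0.0022 0.1777]
```

```bash

python3 -m creep '[[[0,0,0.04,0,0],[0,0,0.04,0,0],[0,0,0.04,0,0],[0,0,0.03,0,0],[0,0,0.01,0,0],[0,0,0,0,0],[0,0,0,0,0]]]'|sed -n '2p;4p'
python3 -m creep '[[[0,0,0.008,0,0],[0,0,0,0,0]]]'|sed -n '2p;4p'
python3 -m creep '[[[0,0,0.007,0,0],[0,0,0,0,0]]]'|sed -n '2p;4p'
```

```text
tool_pos: [0.6334, 0.1792, 0.3804]
force: [-0.5, -0.2, -4.6]
tool_pos: [0.6334, 0.1791, 0.3788]
force: [-0.8, 0.1, -5.9]
tool_pos: [0.6334, 0.1791, 0.3771]
force: [-0.2, -0.1, -5.2]
```

```bash

python3 -m creep '[[[0,0,0.006,0,0],[0,0,0,0,0]]]'|sed -n '2p;4p'
```

```text
tool_pos: [0.6334, 0.1791, 0.3763]
force: [-0.4, -0.3, -5.0]
```

```bash

python3 -m creep '[[[0,0,0.006,0,0],[0,0,0,0,0],[0,0,0,0,0]]]'|sed -n '2p;4p'
python3 -m creep '[[[0,0,0.004,0,0],[0,0,0,0,0],[0,0,0,0,0]]]'|sed -n '2p;4p'
```

```text
tool_pos: [0.6334, 0.1791, 0.3761]
force: [-3.4, -0.9, 4.6]
tool_pos: [0.6333, 0.179, 0.376]
force: [-6.5, -0.2, 9.2]
```

```bash

python3 -m creep '[[[0,0,-0.004,0,0.6],[0,0,0,0,0.6],[0,0,0,0,0.6],[0,0,0,0,0.6],[0,0,0,0,0.6],[0,0,0,0,0.6],[0,0,0,0,0.6],[0,0,0,0,0.6]]]'|sed -n '2p;4,5p'
python3 -m creep '[[[0,0,-0.03,0,0.8],[0,0,-0.06,0,0.6],[0,0,-0.12,0,0.6],[0,0,-0.15,0,0.6],[0,0.15,0,0,0.6],[0,0.2,0,0,0],[0,0.2,0,0,0],[0,0.2,0,0,0]]]'|sed -n '2p;4,5p'
python3 -m creep '[[[-0.15,0,0,0,0],[-0.2,0,0,0,0],[-0.2,0,0,0,0],[-0.2,0,0,0,0],[-0.2,0,0,0,0],[0,0,0,0,0]]]' |sed -n '2p;4,5p'
python3 - <<'E'
from h import *
T=snapshot('top');S=snapshot('scene')
for n,s in (('T',T),('S',S)):
    for f in (nets.landmark_of,):
        print(n,[(np.round(d['uv'],1),round(d['confidence'],2),back(s,d['uv'],.088).round(4)) for d in f(s,'treadle_pad')])
b=S['frame'][110:230,140:300];a=T['frame'][110:230,120:370]
cv2.imwrite('pics/c5.png',np.vstack([cv2.resize(b[:,:,::-1],(500,300),interpolation=cv2.INTER_CUBIC),cv2.resize(a[:,:,::-1],(500,300))]))
E
```

```text
tool_pos: [0.6334, 0.1791, 0.3747]
force: [-0.5, -0.4, -0.4]
opening: 0.0517
tool_pos: [0.4831, 0.1614, 0.4477]
force: [0.2, 1.4, 0.9]
opening: 0.0378
tool_pos: [0.4619, 0.356, 0.4475]
force: [0.8, 0.3, -0.7]
opening: 0.0016
T [(array([149.2, 195.7]), 0.64, array([0.5019, 0.38  , 0.088 ])), (array([392.1, 237.8]), 0.48, array([ 0.4578, -0.3856,  0.088 ])), (array([314.9, 162.2]), 0.37, array([ 0.6749, -0.131 ,  0.088 ]))]
S [(array([338.4, 243.1]), 0.63, array([0.5016, 0.3736, 0.088 ]))]
```

View pics/c5.png

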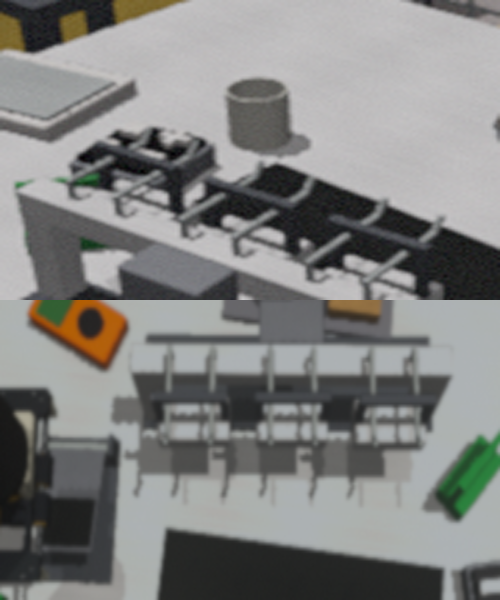

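All three masses hang across their prong pairs, with bars at crop (190,398), (293,398) and (397,398), and the mat is empty. Next is the treadle.

```bash
python3 go.py .499 .369 .272 -83.35
```

```text
t 31.4 at [0.4625 0.3503 0.4476] rpy [-1.7997e+02  2.0000e-02 -8.3390e+01] F [ 0.6 -0.1 -0.1] op 0.0004 gf 0.0 
spin -0.0004 shift [-0.0715 -0.192   0.8778]
```

```bash
python3 -m creep '[[[-0.036,-0.096,0.05,0,0],[-0.035,-0.096,0.15,0,0],[0,0,0.18,0,0],[0,0,0.18,0,0],[0,0,0.15,0,0],[0,0,0.1,0,0],[0,0,0.06,0,0],[0,0,0,0,0]]]'|sed -n '2p;4,5p'
python3 -m creep '[[[0,0,0.03,0,0],[0,0,0.03,0,0],[0,0,0.03,0,0],[0,0,0.03,0,0],[0,0,0.03,0,0],[0,0,0,0,0]]]'|sed -n '2p;4,5p'
python3 -m creep '[[[0,0,0.02,0,0],[0,0,0.01,0,0],[0,0,0,0,0],[0,0,0,0,0]]]'|sed -n '2p;4,5p'
```

```text
tool_pos: [0.499, 0.3672, 0.2704]
force: [-0.2, -0.9, 0.1]
opening: 0.0001
tool_pos: [0.4989, 0.3693, 0.2431]
force: [-3.8, 0.5, 8.1]
opening: 0.0005
tool_pos: [0.4988, 0.3694, 0.238]
force: [-4.5, -0.5, 8.7]
opening: 0.0005
```

```bash
python3 -m creep '[[[0,0,0.015,0,0],[0,0,0.01,0,0],[0,0,0,0,0]]]'|sed -n '2p;4,5p'
python3 -m creep '[[[0,0,0.01,0,0],[0,0,0,0,0]]]'|sed -n '2p;4,5p'
python3 -m creep '[[[0,0,0.01,0,0],[0,0,0,0,0]]]'|sed -n '2p;4,5p'
```

```text
tool_pos: [0.4986, 0.3694, 0.2335]
force: [-8.0, -0.3, 11.8]
opening: 0.0005
tool_pos: [0.4985, 0.3694, 0.2331]
force: [-11.9, -2.6, 23.9]
opening: 0.0004
tool_pos: [0.4984, 0.3694, 0.2326]
force: [-17.0, -5.3, 36.8]
opening: -0.0
```

```bash
python3 -m creep '[[[0,0,-0.007,0,0],[0,0,0,0,0],[0,0,0,0,0],[0,0,0,0,0],[0,0,0,0,0],[0,0,0,0,0]]]'|sed -n '2p;4,5p'
python3 -m creep '[[[0,0,-0.04,0,0],[0,0,-0.06,0,0],[0,0,-0.1,0,0],[0,0,-0.15,0,0],[0,0,-0.2,0,0],[0,0,-0.2,0,0],[0,0,-0.2,0,0],[0,0,-0.1,0,0]]]'|sed -n '2p;4,5p'
python3 go.py .45 .25 .43 -77.3; python3 go.py .5113 -.3744 .43 -77.3
```

```text
tool_pos: [0.4985, 0.3693, 0.233]
force: [-14.3, -2.8, 27.0]
opening: 0.0005
tool_pos: [0.4995, 0.369, 0.4457]
force: [0.9, 1.3, 0.6]
opening: 0.0002
t 34.65 at [0.4995 0.369  0.4457] rpy [-179.64    0.26  -83.38] F [0.9 1.3 0.6] op 0.0002 gf 0.0 
spin -0.0675 shift [0.5261 0.3722 0.0784]
t 34.65 at [0.4995 0.369  0.4457] rpy [-179.64    0.26  -83.38] F [0.9 1.3 0.6] op 0.0002 gf 0.0 
spin -0.0675 shift [3.6391 0.7595 0.0784]
```

```bash
python3 -m creep '[[[0,0,0,-0.067,0],[0.14,0.03,0,0,0],[0.18,0.0375,0,0,0],[0.18,0.0375,0,0,0],[0.18,0.0375,0,0,0],[0.18,0.0375,0,0,0],[0.18,0.0375,0,0,0],[0.18,0.0375,0,0,0]]]'|sed -n '2p;4,5p'
python3 -m creep '[[[0.18,0.0375,0,0,0],[0.18,0.0375,0,0,0],[0.18,0.0375,0,0,0],[0.18,0.0375,0,0,0],[0.18,0.0375,0,0,0],[0.18,0.0375,0,0,0],[0.18,0.0375,0,0,0],[0.18,0.0375,0,0,0]]]'|sed -n '2p;4,5p'
python3 -m creep '[[[0.18,0.0375,0,0,0],[0.18,0.0375,0,0,0],[0.18,0.0375,0,0,0],[0.16,0.0375,0,0,0],[0.16,0.0375,0,0,0],[0,0,0,0,0],[0,0,0,0,0]]]'|sed -n '2p;4,5p'
python3 go.py .5113 -.3744 .25 -77.3
```

```text
tool_pos: [0.5021, 0.118, 0.4398]
force: [0.8, -0.3, 0.1]
opening: 0.0002
tool_pos: [0.5065, -0.1761, 0.4399]
force: [0.5, 0.6, 0.2]
opening: 0.0003
tool_pos: [0.5076, -0.352, 0.4388]
force: [0.3, -0.6, -0.1]
opening: 0.0004
t 36.57 at [ 0.5076 -0.352   0.4388] rpy [ 1.7998e+02  2.0000e-02 -7.7550e+01] F [ 0.3 -0.6 -0.1] op 0.0004 gf 0.0 
spin -0.0028 shift [0.1132 0.0063 0.9438]
```

```bash
python3 -m creep '[[[0.056,0.003,0.05,-0.003,0],[0.056,0.003,0.12,0,0],[0,0,0.18,0,0],[0,0,0.18,0,0],[0,0,0.18,0,0],[0,0,0.14,0,0],[0,0,0.07,0,0],[0,0,0.02,0,0]]]'|sed -n '2p;4p'
python3 -m creep '[[[0,0,0,0,0],[0,0,0,0,0]]]' >/dev/null
python3 go.py .5113 -.3744 .235 -77.3
```

```text
tool_pos: [0.511, -0.3712, 0.2477]
force: [-0.8, 0.4, -0.1]
t 37.4 at [ 0.5125 -0.3722  0.2523] rpy [-1.7994e+02 -6.0000e-02 -7.7040e+01] F [ 0.3 -0.6  0.4] op 0.0002 gf 0.0 
spin 0.0029 shift [0.0093 0.0084 0.0863]
```

```bash
python3 -m creep '[[[0.009,0.008,0.03,0.003,0],[0,0,0.03,0,0],[0,0,0.02,0,0],[0,0,0.01,0,0],[0,0,0,0,0]]]'|sed -n '2p;4p'
python3 -m creep '[[[0,0,0.01,0,0],[0,0,0,0,0]]]'|sed -n '2p;4p'
python3 -m creep '[[[0,0,0.007,0,0],[0,0,0,0,0]]]'|sed -n '2p;4p'
```

```text
tool_pos: [0.5115, -0.3748, 0.2353]
force: [-1.3, 1.6, 11.5]
tool_pos: [0.5114, -0.3748, 0.2351]
force: [-4.5, 5.7, 25.0]
tool_pos: [0.5114, -0.3748, 0.2349]
force: [-7.9, 7.4, 34.7]
```

Fully down. Release and move over to plus (.4371,-.3278).

```bash
python3 -m creep '[[[0,0,-0.06,0,0],[0,0,-0.1,0,0],[0,0,-0.1,0,0],[0,0,0,0,0],[0,0,0,0,0]]]'|sed -n '2p;4p'
python3 go.py .4371 -.3278 .25 -77.3
```

```text
tool_pos: [0.5108, -0.3747, 0.2831]
force: [-1.0, 0.6, -0.5]
t 38.57 at [ 0.5108 -0.3747  0.2831] rpy [-1.7987e+02 -7.0000e-02 -7.7380e+01] F [-1.   0.6 -0.5] op 0.0006 gf 0.0 
spin -0.0009 shift [-0.3096  0.3081  0.1654]
```

```bash
python3 -m creep '[[[-0.1,0.1,0,0,0],[-0.11,0.1,0,0,0],[-0.1,0.108,0,0,0],[0,0,0.05,0,0],[0,0,0.05,0,0],[0,0,0.04,0,0],[0,0,0,0,0],[0,0,0,0,0]]]'|sed -n '2p;4p'
python3 go.py .4371 -.3278 .235 -77.3
```

```text
tool_pos: [0.4374, -0.3278, 0.2526]
force: [0.2, -0.5, 0.2]
t 39.23 at [ 0.4374 -0.3278  0.2526] rpy [ 1.7989e+02  6.0000e-02 -7.7380e+01] F [ 0.2 -0.5  0.2] op 0.0003 gf 0.0 
spin -0.0009 shift [-0.0002  0.0016  0.088 ]
```

```bash
python3 -m creep '[[[0,0,0.03,0,0],[0,0,0.03,0,0],[0,0,0.02,0,0],[0,0,0.01,0,0],[0,0,0,0,0]]]'|sed -n '2p;4p'
python3 -m creep '[[[0,0,0.01,0,0],[0,0,0,0,0]]]'|sed -n '2p;4p'
python3 -m creep '[[[0,0,0.005,0,0],[0,0,0,0,0]]]'|sed -n '2p;4p'
```

```text
tool_pos: [0.4376, -0.3277, 0.2359]
force: [1.2, -1.3, 4.3]
tool_pos: [0.4376, -0.3277, 0.2353]
force: [-0.7, 1.2, 11.2]
tool_pos: [0.4375, -0.3277, 0.2352]
force: [-3.8, 4.1, 20.9]
```

Plus fully down. Next bar (.4977,-.3141).

```bash
python3 -m creep '[[[0,0,0.003,0,0],[0,0,-0.06,0,0],[0,0,-0.1,0,0],[0,0,-0.1,0,0],[0,0,0,0,0],[0,0,0,0,0]]]'|sed -n '2p;4p'
python3 go.py .4977 -.3141 .25 -77.3
```

```text
tool_pos: [0.437, -0.3275, 0.2852]
force: [0.9, -1.1, -1.4]
t 40.48 at [ 0.437  -0.3275  0.2852] rpy [-1.799e+02 -4.000e-02 -7.739e+01] F [ 0.9 -1.1 -1.4] op 0.0004 gf 0.0 
spin -0.0009 shift [ 0.0016 -0.3109  0.1758]
```

```bash
python3 -m creep '[[[0,-0.1,0,0,0],[0,-0.11,0,0,0],[0.002,-0.1,0,0,0],[0,0,0.05,0,0],[0,0,0.05,0,0],[0,0,0.05,0,0],[0,0,0,0,0],[0,0,0,0,0]]]'|sed -n '2p;4p'
python3 go.py .4977 -.3141 .235 -77.3
python3 -m creep '[[[0,0,0.03,0,0],[0,0,0.03,0,0],[0,0,0.02,0,0],[0,0,0.01,0,0],[0,0,0,0,0]]]'|sed -n '2p;4p'
python3 -m creep '[[[0,0,0.006,0,0],[0,0,0,0,0]]]'|sed -n '2p;4p'
```

```text
tool_pos: [0.4965, -0.3144, 0.2529]
force: [-0.2, 0.3, -0.2]
t 41.15 at [ 0.4965 -0.3144  0.2529] rpy [ 1.7985e+02  8.0000e-02 -7.7400e+01] F [-0.2  0.3 -0.2] op 0.0005 gf 0.0 
spin -0.0012 shift [-0.0002 -0.006   0.0895]
tool_pos: [0.4978, -0.3145, 0.2363]
force: [0.3, -0.9, 4.9]
tool_pos: [0.4977, -0.3145, 0.2355]
force: [-0.9, -1.4, 4.8]
```

```bash
python3 -m creep '[[[0,0,0.008,0,0],[0,0,0.006,0,0],[0,0,0,0,0]]]'|sed -n '2p;4p'
python3 -m creep '[[[0,0,0.004,0,0],[0,0,0,0,0]]]'|sed -n '2p;4p'
python3 -m creep '[[[0,0,-0.06,0,0],[0,0,-0.1,0,0],[0,0,-0.2,0,0],[0,0,-0.2,0,0.5],[0,0,-0.2,0,1],[0,0,-0.2,0,1],[0,0,-0.1,0,1],[0,0,0,0,1]]]'|sed -n '2p;4p'
python3 - <<'E'
from h import *
S=snapshot('scene');T=snapshot('top')
b=S['frame'][110:230,140:300];a=T['frame'][110:230,170:370]
cv2.imwrite('pics/c6.png',np.vstack([cv2.resize(b[:,:,::-1],(500,300),interpolation=cv2.INTER_CUBIC),cv2.resize(a[:,:,::-1],(500,300))]))
E
```

```text
tool_pos: [0.4977, -0.3145, 0.2351]
force: [-7.0, 3.6, 24.1]
tool_pos: [0.4977, -0.3145, 0.235]
force: [-8.6, 5.6, 30.3]
tool_pos: [0.4981, -0.3147, 0.4494]
force: [0.9, -0.5, 0.0]
```

View pics/c6.png

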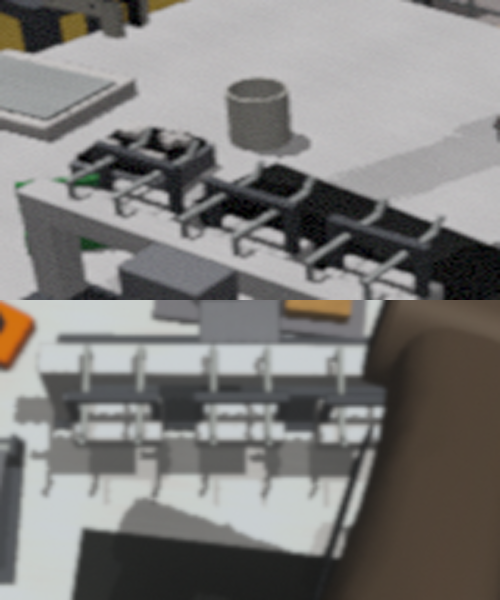

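All three are still hanging as before, and the keys are done. Now I take them off, starting on the right.

```bash
python3 - <<'E'
from h import *
import pickle
T=pickle.load(open('m.pkl','rb'))[0]
P=np.array([back(T,(170+u/3.2,100+v/3.2),.004)[:2] for u,v in [(107,325),(550,375),(540,547),(80,493)]])
print(P.round(4),P.mean(0).round(4)); d=P[0]-P[1]; print('yaw',np.degrees(np.arctan2(-d[0],d[1])),np.hypot(*d),np.hypot(*(P[1]-P[2])))
E
python3 go.py .6654 -.1203 .445 -83.35; python3 go.py .6654 -.1203 .445 -77.3
```

```text
[[ 0.522   0.2202]
 [ 0.5231 -0.2465]
 [ 0.3455 -0.2469]
 [ 0.3448  0.2215]] [ 0.4339 -0.0129]
yaw 0.13717344121711272 0.46672926531318254 0.1776311107451895
t 42.92 at [ 0.4974 -0.3141  0.4441] rpy [-179.9    -0.    -77.38] F [-0.1  0.1 -0.3] op 0.0362 gf 0.0 
spin 0.0664 shift [-0.8651 -0.9466 -0.0047]
t 42.92 at [ 0.4974 -0.3141  0.4441] rpy [-179.9    -0.    -77.38] F [-0.1  0.1 -0.3] op 0.0362 gf 0.0 
spin -0.0009 shift [-0.7605 -1.0325 -0.0047]
```

```bash
python3 -m creep '[[[0,0,0,0.066,1],[-0.124,-0.135,0,0,1],[-0.124,-0.135,0,0,1],[-0.124,-0.135,0,0,1],[-0.124,-0.135,0,0,1],[-0.124,-0.135,0,0,1],[-0.124,-0.135,0,0,1],[-0.121,-0.137,0,0,1]]]'|sed -n '2p;4p'
python3 -m creep '[[[0,0,0,0,1],[0,0,0,0,1],[0,0,0,0,1]]]'|sed -n '2p;3p'
python3 go.py .6654 -.1203 .375 -83.35
```

```text
tool_pos: [0.6662, -0.1187, 0.4412]
force: [-0.4, -1.4, -0.4]
tool_pos: [0.6654, -0.1202, 0.4413]
orientation: [179.8, 0.0, -83.3]
t 43.83 at [ 0.6654 -0.1202  0.4413] rpy [ 1.798e+02  2.000e-02 -8.328e+01] F [-0.5 -0.2 -0.3] op 0.0879 gf 0.0 
spin 0.0008 shift [7.000e-04 3.000e-04 3.316e-01]
```

```bash
python3 -m creep '[[[0,0,0.1,0,1],[0,0,0.1,0,1],[0,0,0.08,0,1],[0,0,0.05,0,1],[0,0,0.01,0,1],[0,0,0,0,0],[0,0,0,0,0],[0,0,0,0,0]]]'|sed -n '2p;4,5p'
python3 -m creep '[[[0,0,0,0,0],[0,0,0,0,0],[0,0,0,0,0],[0,0,0,0,0],[0,0,0,0,0],[0,0,0,0,0],[0,0,0,0,0],[0,0,0,0,0]]]'|sed -n '2p;4,5p'
python3 -m creep '[[[0,0,0,0,0],[0,0,0,0,0],[0,0,0,0,0]]]'|sed -n '2,6p'
python3 -m creep '[[[0,0,-0.03,0,0],[0,0,-0.05,0,0],[0,0,-0.05,0,0],[0,0,-0.05,0,0],[0,0,-0.01,0,0],[0,0,0,0,0],[0,0,0,0,0]]]'|sed -n '2,6p'
```

```text
tool_pos: [0.6658, -0.1208, 0.3768]
force: [-0.1, -0.1, -0.5]
opening: 0.0729
tool_pos: [0.6656, -0.1205, 0.3754]
force: [0.1, -0.4, 1.3]
opening: 0.0201
tool_pos: [0.6656, -0.1205, 0.3754]
orientation: [180.0, 0.0, -83.3]
force: [0.7, 0.6, 0.7]
opening: 0.0112
gripper_force: 30.0
tool_pos: [0.6654, -0.1204, 0.4135]
orientation: [-180.0, 0.0, -83.3]
force: [-0.5, -0.7, -5.7]
opening: 0.0117
gripper_force: 30.0
```

```bash
python3 -m creep '[[[0,0.06,0,0,0],[0,0.12,0,0,0],[0,0.12,0,0,0],[0,0.12,0,0,0],[0,0.12,0,0,0],[0,0.12,0,0,0],[0,0.1,0,0,0],[0,0.05,0,0,0]]]'|sed -n '2,6p'
python3 -m creep '[[[0,0,0,0.035,0],[0,0,0,0.039,0],[0,0,0,0,0]]]'|sed -n '2,3p'
python3 go.py .434 -.168 .269 -90
```

```text
tool_pos: [0.502, -0.1396, 0.4131]
orientation: [179.9, 0.0, -83.3]
force: [0.9, 0.0, -6.2]
opening: 0.0122
gripper_force: 30.0
tool_pos: [0.5044, -0.1393, 0.4134]
orientation: [-180.0, 0.0, -90.1]
t 46.92 at [ 0.5044 -0.1393  0.4134] rpy [-1.800e+02  1.000e-02 -9.013e+01] F [-0.2 -0.4 -4.4] op 0.0114 gf 30.0 
spin -0.0015 shift [0.1433 0.3519 0.7218]
```

```bash
python3 -m creep '[[[0.035,0.09,0,0,0],[0.04,0.1,0,0,0],[0.04,0.1,0,0,0],[0.028,0.062,0.05,0,0],[0,0,0.12,0,0],[0,0,0.12,0,0],[0,0,0.12,0,0],[0,0,0.12,0,0]]]'|sed -n '2,4p'
python3 -m creep '[[[0,0,0.09,0,0],[0,0,0.06,0,0],[0,0,0.03,0,0],[0,0,0,0,0],[0,0,0,0,0]]]'|sed -n '2,4p'
python3 go.py .434 -.168 .266 -90
```

```text
tool_pos: [0.4342, -0.168, 0.3065]
orientation: [-180.0, 0.0, -89.9]
force: [0.7, 0.6, -5.3]
tool_pos: [0.4347, -0.168, 0.2717]
orientation: [180.0, -0.0, -89.9]
force: [-0.7, -0.5, -4.4]
t 48.0 at [ 0.4347 -0.168   0.2717] rpy [ 1.7999e+02 -2.0000e-02 -8.9900e+01] F [-0.7 -0.5 -4.4] op 0.0118 gf 30.0 
spin 0.0011 shift [0.0001 0.0037 0.0283]
```

```bash
python3 -m creep '[[[0,0,0.012,0,0],[0,0,0.01,0,0],[0,0,0,0,0]]]'|sed -n '2p;4p'
python3 -m creep '[[[0,0,0.006,0,0],[0,0,0,0,0],[0,0,0,0,0]]]'|sed -n '2p;4p'
python3 -m creep '[[[0,0,0.005,0,0],[0,0,0,0,0],[0,0,0,0,0]]]'|sed -n '2p;4p'
```

```text
tool_pos: [0.4344, -0.168, 0.2673]
force: [-0.7, 0.2, -5.3]
tool_pos: [0.4343, -0.168, 0.266]
force: [-0.3, -0.0, -4.9]
tool_pos: [0.4345, -0.1679, 0.2655]
force: [-2.4, 2.5, 5.6]
```

Down. Release, rise, and go for the middle hook (.6508,.0302).

```bash
python3 -m creep '[[[0,0,-0.002,0,0.6],[0,0,0,0,0.6],[0,0,0,0,0.6],[0,0,0,0,0.6],[0,0,0,0,0.6],[0,0,0,0,0.6],[0,0,0,0,0.6],[0,0,0,0,0.6]]]'|sed -n '2p;4,5p'
python3 -m creep '[[[0,0,-0.04,0,1],[0,0,-0.1,0,1],[0,0,-0.15,0,1],[0,0,-0.15,0,1],[0,0,-0.15,0,1],[0,0,-0.15,0,1],[0,0,-0.12,-0.035,1],[0,0,-0.04,-0.038,1]]]'|sed -n '2p;4,5p'
python3 go.py .6508 .0302 .445 -83.35
```

```text
tool_pos: [0.4343, -0.168, 0.2652]
force: [-0.4, -0.3, -0.2]
opening: 0.052
tool_pos: [0.4346, -0.1682, 0.4501]
force: [0.5, -0.3, -0.0]
opening: 0.0875
t 50.08 at [ 0.4346 -0.1682  0.4501] rpy [-1.7965e+02 -1.0000e-01 -8.3250e+01] F [ 0.5 -0.3 -0. ] op 0.0875 gf 0.0 
spin 0.0012 shift [-0.8604 -1.1887  0.0255]
```

```bash
python3 - <<'E'
from h import *
S=snapshot('scene');T=snapshot('top')
b=S['frame'][110:230,140:300];a=T['frame'][110:230,170:370]
cv2.imwrite('pics/c7.png',np.vstack([cv2.resize(b[:,:,::-1],(500,300),interpolation=cv2.INTER_CUBIC),cv2.resize(a[:,:,::-1],(500,300))]))
E
python3 -m creep '[[[-0.1,-0.14,0,0,1],[-0.11,-0.15,0,0,1],[-0.11,-0.15,0,0,1],[-0.11,-0.15,0,0,1],[-0.11,-0.15,0,0,1],[-0.11,-0.15,0,0,1],[-0.11,-0.15,0,0,1],[-0.1,-0.149,0,0,1]]]'|sed -n '2p;4,5p'
python3 -m creep '[[[0,0,0,0,1],[0,0,0,0,1],[0,0,0,0,1]]]'|sed -n '2,3p'
python3 go.py .6508 .0302 .373 -83.35
```

```text
tool_pos: [0.6516, 0.0318, 0.4439]
force: [0.1, -0.4, 0.3]
opening: 0.0876
tool_pos: [0.6505, 0.0303, 0.4437]
orientation: [179.8, -0.0, -83.5]
t 51.1 at [0.6505 0.0303 0.4437] rpy [ 1.7985e+02 -2.0000e-02 -8.3450e+01] F [ 0.6 -0.6 -0.2] op 0.0877 gf 0.0 
spin -0.0011 shift [ 0.0007 -0.0012  0.3537]
```

View pics/c7.png

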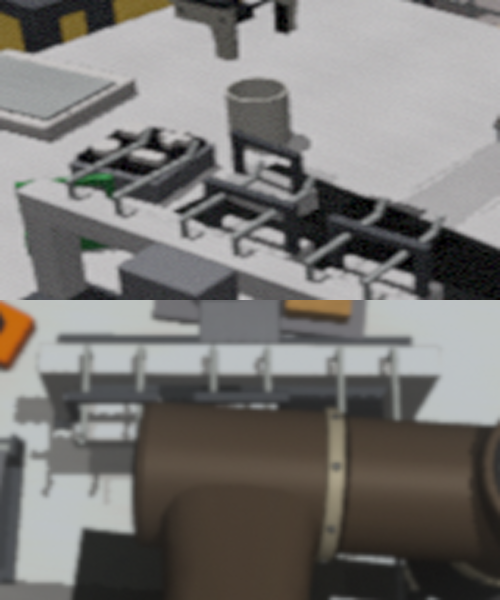

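The first mass stands upright on the mat at scene crop (270,165). The middle and left masses hang unmoved at (255,190) and (380,235).

```bash
python3 -m creep '[[[0,0,0.1,0,1],[0,0,0.1,0,1],[0,0,0.08,0,1],[0,0,0.06,0,1],[0,0,0.014,0,1],[0,0,0,0,0],[0,0,0,0,0],[0,0,0,0,0]]]'|sed -n '2p;4,5p'
python3 -m creep '[[[0,0,0,0,0],[0,0,0,0,0],[0,0,0,0,0],[0,0,0,0,0],[0,0,0,0,0],[0,0,0,0,0],[0,0,0,0,0],[0,0,0,0,0]]]'|sed -n '2p;4,5p'
python3 -m creep '[[[0,0,0,0,0],[0,0,0,0,0],[0,0,0,0,0]]]'|sed -n '2,6p'
python3 -m creep '[[[0,0,-0.03,0,0],[0,0,-0.05,0,0],[0,0,-0.05,0,0],[0,0,-0.05,0,0],[0,0,-0.01,0,0],[0,0,0,0,0],[0,0,0,0,0]]]'|sed -n '2,6p'
```

```text
tool_pos: [0.651, 0.0301, 0.3758]
force: [-0.7, 0.1, 0.5]
opening: 0.0728
tool_pos: [0.6508, 0.0302, 0.3744]
force: [-0.2, -0.5, 0.6]
opening: 0.02
tool_pos: [0.6508, 0.0302, 0.3744]
orientation: [180.0, -0.0, -83.4]
force: [-0.4, 0.0, -0.8]
opening: 0.0118
gripper_force: 30.0
tool_pos: [0.6506, 0.0302, 0.4124]
orientation: [-180.0, 0.0, -83.4]
force: [-0.4, -0.8, -8.4]
opening: 0.0116
gripper_force: 30.0
```

```bash
python3 -m creep '[[[0,0.06,0,0,0],[0,0.12,0,0,0],[0,0.12,0,0,0],[0,0.12,0,0,0],[0,0.12,0,0,0],[0,0.12,0,0,0],[0,0.1,0,0,0],[0,0.05,0,0,0]]]'|sed -n '2,6p'
python3 -m creep '[[[0,0,0,0.035,0],[0,0,0,0.038,0],[0,0,0,0,0]]]'|sed -n '2,3p'
python3 go.py .434 -.013 .2685 -90
```

```text
tool_pos: [0.4871, 0.0109, 0.4119]
orientation: [179.9, 0.0, -83.4]
force: [-0.3, 0.4, -7.3]
opening: 0.0115
gripper_force: 30.0
tool_pos: [0.4896, 0.0116, 0.4124]
orientation: [-180.0, 0.0, -90.1]
t 54.18 at [0.4896 0.0116 0.4124] rpy [-1.7998e+02  2.0000e-02 -9.0120e+01] F [-0.7 -0.  -7.3] op 0.0118 gf 30.0 
spin -0.0013 shift [0.1228 0.2778 0.7197]
```

```bash
python3 -m creep '[[[0.03,0.07,0,0,0],[0.035,0.08,0,0,0],[0.035,0.08,0,0,0],[0.022,0.047,0.05,0,0],[0,0,0.12,0,0],[0,0,0.12,0,0],[0,0,0.12,0,0],[0,0,0.12,0,0]]]'|sed -n '2,4p'
python3 -m creep '[[[0,0,0.09,0,0],[0,0,0.06,0,0],[0,0,0.03,0,0],[0,0,0,0,0],[0,0,0,0,0]]]'|sed -n '2,4p'
python3 -m creep '[[[0,0,0.012,0,0],[0,0,0.01,0,0],[0,0,0,0,0]]]'|sed -n '2p;4p'
python3 -m creep '[[[0,0,0.005,0,0],[0,0,0,0,0],[0,0,0,0,0]]]'|sed -n '2p;4p'
```

```text
tool_pos: [0.4344, -0.0129, 0.3056]
orientation: [-179.9, 0.0, -89.8]
force: [0.9, 0.3, -6.8]
tool_pos: [0.4349, -0.0127, 0.2707]
orientation: [-180.0, -0.0, -89.9]
force: [0.8, 0.7, -6.3]
tool_pos: [0.4345, -0.0128, 0.2663]
force: [0.4, 1.1, -7.6]
tool_pos: [0.4344, -0.0128, 0.2651]
force: [-0.7, 0.3, -7.2]
```

```bash
python3 -m creep '[[[0,0,0.006,0,0],[0,0,0,0,0],[0,0,0,0,0]]]'|sed -n '2p;4p'
python3 -m creep '[[[0,0,0.003,0,0],[0,0,0,0,0],[0,0,0,0,0]]]'|sed -n '2p;4p'
```

```text
tool_pos: [0.4348, -0.0127, 0.2645]
force: [-3.8, 1.2, 4.7]
tool_pos: [0.4349, -0.0127, 0.2645]
force: [-5.1, 0.6, 14.3]
```

```bash
python3 -m creep '[[[0,0,-0.005,0,0.6],[0,0,0,0,0.6],[0,0,0,0,0.6],[0,0,0,0,0.6],[0,0,0,0,0.6],[0,0,0,0,0.6],[0,0,0,0,0.6],[0,0,0,0,0.6]]]'|sed -n '2p;4,5p'
python3 -m creep '[[[0,0,-0.04,0,1],[0,0,-0.1,0,1],[0,0,-0.15,0,1],[0,0,-0.15,0,1],[0,0,-0.15,0,1],[0,0,-0.15,0,1],[0,0,-0.12,-0.035,1],[0,0,-0.04,-0.037,1]]]'|sed -n '2p;4,5p'
python3 go.py .6334 .1791 .445 -83.35
python3 - <<'E'
from h import *
S=snapshot('scene')
cv2.imwrite('pics/c8.png',cv2.resize(S['frame'][110:240,140:320,::-1],(540,390),interpolation=cv2.INTER_CUBIC))
E
```

```text
tool_pos: [0.4345, -0.0128, 0.2641]
force: [0.4, -0.1, 0.8]
opening: 0.0519
tool_pos: [0.4348, -0.013, 0.449]
force: [0.6, 0.7, 0.2]
opening: 0.087
t 57.6 at [ 0.4348 -0.013   0.449 ] rpy [-1.7964e+02  4.0000e-02 -8.3330e+01] F [0.6 0.7 0.2] op 0.087 gf 0.0 
spin 0.0002 shift [-0.8389 -1.0975  0.02  ]
```

View pics/c8.png

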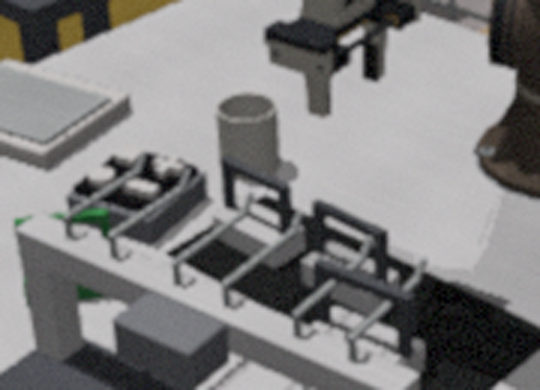

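Two masses stand upright on the mat, at (255,215) and (345,255), and the left one still hangs at (365,300).

```bash
python3 -m creep '[[[-0.1,-0.13,0,0,1],[-0.11,-0.14,0,0,1],[-0.11,-0.14,0,0,1],[-0.11,-0.14,0,0,1],[-0.11,-0.14,0,0,1],[-0.1,-0.14,0,0,1],[-0.1,-0.137,0,0,1],[-0.1,-0.13,0,0,1]]]'|sed -n '2p;4,5p'
python3 -m creep '[[[0,0,0,0,1],[0,0,0,0,1],[0,0,0,0,1]]]'|sed -n '2,3p'
python3 go.py .6334 .1791 .3755 -83.35
```

```text
tool_pos: [0.6344, 0.1801, 0.4435]
force: [0.2, -0.0, 0.4]
opening: 0.0878
tool_pos: [0.6332, 0.1789, 0.4433]
orientation: [179.9, -0.0, -83.5]
t 58.57 at [0.6332 0.1789 0.4433] rpy [ 1.799e+02 -4.000e-02 -8.352e+01] F [ 0.3 -0.1  0.1] op 0.0875 gf 0.0 
spin -0.0019 shift [-0.0008 -0.0011  0.3391]
```

```bash
python3 -m creep '[[[0,0,0.1,0,1],[0,0,0.1,0,1],[0,0,0.08,0,1],[0,0,0.05,0,1],[0,0,0.01,0,1],[0,0,0,0,0],[0,0,0,0,0],[0,0,0,0,0]]]'|sed -n '2p;4,5p'
python3 -m creep '[[[0,0,0,0,0],[0,0,0,0,0],[0,0,0,0,0],[0,0,0,0,0],[0,0,0,0,0],[0,0,0,0,0],[0,0,0,0,0],[0,0,0,0,0]]]'|sed -n '2p;4,5p'
python3 -m creep '[[[0,0,0,0,0],[0,0,0,0,0],[0,0,0,0,0]]]'|sed -n '2,6p'
python3 -m creep '[[[0,0,-0.03,0,0],[0,0,-0.05,0,0],[0,0,-0.05,0,0],[0,0,-0.05,0,0],[0,0,-0.01,0,0],[0,0,0,0,0],[0,0,0,0,0]]]'|sed -n '2,6p'
```

```text
tool_pos: [0.6336, 0.1789, 0.3777]
force: [0.7, 1.0, -1.3]
opening: 0.0731
tool_pos: [0.6334, 0.179, 0.3762]
force: [0.0, -0.4, -1.0]
opening: 0.0196
tool_pos: [0.6334, 0.179, 0.3762]
orientation: [180.0, -0.0, -83.5]
force: [1.1, -0.0, 0.7]
opening: 0.0115
gripper_force: 30.0
tool_pos: [0.6332, 0.1789, 0.4143]
orientation: [-180.0, 0.0, -83.5]
force: [0.7, 0.2, -5.4]
opening: 0.0116
gripper_force: 30.0
```

```bash
python3 -m creep '[[[0,0.06,0,0,0],[0,0.12,0,0,0],[0,0.12,0,0,0],[0,0.12,0,0,0],[0,0.12,0,0,0],[0,0.12,0,0,0],[0,0.1,0,0,0],[0,0.05,0,0,0]]]'|sed -n '2,6p'
python3 -m creep '[[[0,0,0,0.035,0],[0,0,0,0.037,0],[0,0,0,0,0]]]'|sed -n '2,3p'
python3 go.py .434 .142 .269 -90
python3 mm.py
```

```text
tool_pos: [0.47, 0.1597, 0.4138]
orientation: [179.9, 0.0, -83.5]
force: [1.5, -0.4, -6.3]
opening: 0.0115
gripper_force: 30.0
tool_pos: [0.4721, 0.1606, 0.4142]
orientation: [-180.0, 0.0, -90.1]
t 61.65 at [0.4721 0.1606 0.4142] rpy [-1.80e+02  1.00e-02 -9.01e+01] F [-0.6  0.  -5.6] op 0.0113 gf 30.0 
spin -0.0011 shift [0.0928 0.1907 0.726 ]
T [ 0.4348 -0.1699  0.0064] yaw 0.4 0.89 conf 0.78
  both [ 0.4348 -0.166  -0.0025] yaw -0.1 0.85
T [0.4434 0.0282 0.0051] yaw 0.3 0.95 conf 0.69
  both [ 0.4433  0.0295 -0.0215] yaw -1.2 0.87
T [0.4899 0.1624 0.4857] yaw 27.8 0.44 conf 0.65
```

The middle mass was knocked about 4 cm to +y and is still upright on the mat, so I place the last one at y=.160 to keep clear of it.

```bash
python3 -m creep '[[[0.003,0.07,0,0,0],[0,0.07,0,0,0],[0,0.05,0.05,0,0],[0,0,0.12,0,0],[0,0,0.12,0,0],[0,0,0.12,0,0],[0,0,0.12,0,0],[0,0,0.09,0,0]]]'|sed -n '2,4p'
python3 -m creep '[[[0,0,0.06,0,0],[0,0,0.03,0,0],[0,0,0,0,0],[0,0,0,0,0]]]'|sed -n '2,4p'
python3 go.py .434 .160 .266 -90
```

```text
tool_pos: [0.4335, 0.1596, 0.2887]
orientation: [179.9, -0.0, -89.9]
force: [0.1, 0.7, -6.3]
tool_pos: [0.4345, 0.1602, 0.2727]
orientation: [-180.0, -0.0, -89.9]
force: [0.1, 0.5, -5.8]
t 62.85 at [0.4345 0.1602 0.2727] rpy [-179.98   -0.    -89.93] F [ 0.1  0.5 -5.8] op 0.0118 gf 30.0 
spin 0.0008 shift [0.0011 0.0027 0.0334]
```

```bash
python3 -m creep '[[[0,0,0.014,0,0],[0,0,0.012,0,0],[0,0,0,0,0]]]'|sed -n '2p;4p'
python3 -m creep '[[[0,0,0.005,0,0],[0,0,0,0,0],[0,0,0,0,0]]]'|sed -n '2p;4p'
python3 -m creep '[[[0,0,0.004,0,0],[0,0,0,0,0],[0,0,0,0,0]]]'|sed -n '2p;4p'
```

```text
tool_pos: [0.4344, 0.16, 0.2672]
force: [0.1, 0.3, -5.8]
tool_pos: [0.4346, 0.1601, 0.2663]
force: [-1.0, -0.8, -2.0]
tool_pos: [0.4347, 0.1601, 0.2663]
force: [-3.4, -0.6, 7.9]
```

```bash
python3 -m creep '[[[0,0,-0.003,0,0.6],[0,0,0,0,0.6],[0,0,0,0,0.6],[0,0,0,0,0.6],[0,0,0,0,0.6],[0,0,0,0,0.6],[0,0,0,0,0.6],[0,0,0,0,0.6]]]'|sed -n '2p;4,5p'
python3 -m creep '[[[0,0,-0.04,0,1],[0,0,-0.1,0,1],[0,0,-0.15,0,1],[0,0,-0.15,0,1],[0,0,-0.15,0,1],[0,0,-0.15,0,1],[0,0,-0.12,0,1],[0,0,-0.04,0,1]]]'|sed -n '2p;4,5p'
python3 -m creep '[[[-0.15,0,0,0,1],[-0.2,0,0,0,1],[-0.2,0,0,0,1],[-0.2,0,0,0,1],[-0.2,0,0,0,1],[-0.2,0,0,0,1],[0,0,0,0,1],[0,0,0,0,1]]]'|sed -n '2p;4,5p'
python3 mm.py
python3 - <<'E'
from h import *
S=snapshot('scene')
T=snapshot('top')
cv2.imwrite('pics/c9.png',np.hstack([cv2.resize(s['frame'][:,:,::-1],(400,300),interpolation=cv2.INTER_AREA) for s in (S,T)]))
E
```

```text
tool_pos: [0.4344, 0.16, 0.2657]
force: [0.4, -0.6, 0.1]
opening: 0.0516
tool_pos: [0.4348, 0.16, 0.4506]
force: [0.3, -0.5, 0.9]
opening: 0.0874
tool_pos: [0.4339, 0.3919, 0.4447]
force: [-0.0, -0.6, 0.0]
opening: 0.0877
T [ 0.4348  0.1597 -0.0173] yaw -1.0 0.94 conf 0.92
  both [ 0.4353  0.1612 -0.0208] yaw -1.2 0.89
T [ 0.4359 -0.1684 -0.0029] yaw -0.2 0.94 conf 0.84
  both [ 0.4355 -0.1663 -0.0016] yaw -0.1 0.88
T [0.4441 0.0277 0.0129] yaw 0.7 0.94 conf 0.79
  both [ 0.4436  0.0285 -0.0098] yaw -0.6 0.81
```

View pics/c9.png

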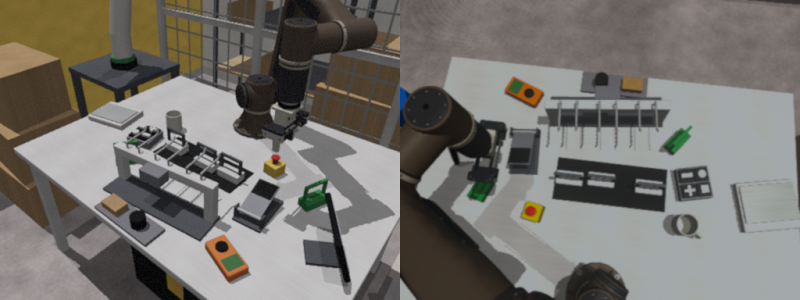

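All three masses stand upright on the mat (right view: (570,178), (600,180) and (650,183)). The hooks are empty, and the mug and stop box are undisturbed.

```bash
python3 -c "
from plant import workorder; print(workorder.close_job())"
```

```text
the job is handed in; nothing more can be done
None
```

The job is done in the order asked and handed in at about 65 s: zeroed, three masses hung, treadle and keys pressed, and all three masses back upright on the mat; the middle one was knocked about 4 cm along the mat after I set it down but stayed upright.

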